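Close up the archive book press

TASK

Put the repaired volume under pressure: push the press's open bed fully home until it clicks, then take the crank out of the blue tool tray, fit it right down on the press's square shaft and turn it clockwise until the platen bears on the felt over the pressing boards. Then lift the crank off and lay it back inside the tool tray, leaving the other things on the bench where they are.

Things in the scene. Friction and masses are not known exactly. Their poses are not given: they have to be found in the camera images.
- press: The green book press fixed on the bench, 260 x 340 mm, about 220 mm high; origin at the middle of its underside, -x is its front (open bed, gear head), z up. From its crosshead a gear head with a sloping 70 x 76 mm face leans to the front; a square shaft stands out of that face. Nothing else comes within the crank's sweep in front of the face.
- bed_front (a point): Middle of the outer face of the white front plate of the press's sliding bed, a shallow drawer that goes straight into the press. The plate is 250 mm wide, 45 mm high, 8 mm thick, upright. x points the way the bed goes home, z up. The bed carries a blue volume between two wooden boards with a grey felt on top.
- bed (a joint): How far the bed stands out of the press, in m: 0 is home against its stop. It slides with about 1 N; between 14 and 6 mm a sprung ball in the rail has to be pushed past (about 4 N); over the last 4 mm the ball draws the bed against the stop by itself and keeps it there.
- shaft_mid (a point): The brass square shaft, 18 mm across flats, leaning 35 degrees from vertical towards the press's front. This point is on its axis, 22 mm out from the round steel shoulder at its foot (33 mm wide, 10 mm high) and 12 mm from its end; the last 6 mm taper to 11 mm. z points out along the shaft, x and y are square to its flats and turn with it. About 0.3 N m turns it; it stays where left.
- shaft (a joint): Turn of the square shaft in rad; grows as it is turned clockwise, looking at its end. One turn lowers the platen by 8 mm. It stops at 17.28.
- platen (a joint): How far the aluminium platen is down, in m. It touches the felt at 0.020; the felt gives, so it can be screwed on to 0.022, where the shaft stops. Two red-topped guide rods that pass up through brass bushings on the crosshead go down with it: their ends are flush with the bushings when the platen touches.
- crank_hub (a point): Loose crank (0.45 kg): centre of its steel hub, 36 x 36 mm, 44 mm high. z points to its closed top; a 20 mm square socket, 37 mm deep, opens below. Flats square to x and y. A flat arm 26 mm wide, 12 mm thick runs along +x to x = 93 mm, flush with the underside. Seated, this point and shaft_mid coincide, z axes agree, any of 4 ways round. In the tray it lies on its flat underside.
- crank_grip (a point): Centre of the crank's black grip, a cylinder 28 mm thick, 70 mm long, parallel to the hub's z, spinning freely on its pin. It is 80 mm from the hub's axis along the arm (crank x) and 27 mm higher (z) than the hub's centre; its top is 40 mm above the hub's. The axes are those of the crank and do not spin with the grip.
- tool_tray: Shallow blue steel tray fixed on the bench, 160 mm (x) by 200 mm (y), walls 4 mm thick and 16 mm high, floor 4 mm thick. Its origin is the middle of its underside, on the bench. It may be left or right of the press.
- card_box: Bystander: lidded kraft card box 156 x 196 mm, 102 mm high; origin at the middle of its underside. It stands on the side where the tool tray is not.
- paste_jar: Bystander: amber jar, 72 mm across, 95 mm high; origin at the middle of its underside.
- weight: Bystander: grey iron weight 110 x 60 x 40 mm with a wooden knob, 72 mm high in all; origin at the middle of its underside.
- dust_brush: Bystander: flat wooden brush about 210 mm long, 50 mm wide, 25 mm high, lying in front of the press along its x; origin on the bench.
- bone_folder: Bystander: white bone folder 172 x 22 x 5 mm lying flat in front of the press along its x; origin at the middle of its underside.
Mind the look-alikes: they are no part of the job. Several things look just like the part that bears crank_hub: the one meant starts farthest to the robot's left.

How it is judged:
By the outcome, as a careful person would: the job done as asked, in the order asked, and still so for the second after the job is handed in, with the robot touching nothing.
It also fails if it takes over 72 s, if anything falls off the work surface, if the arm or the gripper's body presses on something with over 40 N, if the wrist force passes 120 N, or if a joint passes its speed limit or range.

ROBOT

A 6-joint arm with a two-finger parallel gripper is mounted at the origin on the work surface. World frame = base frame: x ahead of the robot, y to its left, z up, the work surface at z = 0. Lengths are in mm, angles in rad, forces in N, time in s.
With the tool pointing down it reaches from about 275 to 1000 mm from the base axis. Payload 8.4 kg.
Tool frame: the origin (TCP) lies at the very end of the fingers, on their centre line; the grasp point (between the pads) lies 19 mm behind it; z points along the fingers, y is the direction in which the jaws open and shut (so a half turn about z gives the same grasp; the last joint's range is limited). The gripper opens to 85 mm and grips with 20 to 120 N. Pads are 22 mm wide; open, the fingers measure 114 mm over their backs; the gripper's body (76 mm by 85 mm) begins 54 mm behind the grasp point. The pads swing forward as they close: fully open they stand 13 mm farther back than shut.
Start: joints at [1.339, 0.353, 1.633, -0, 1.155, -0.002], TCP at [142.363, 608.573, 231.281] pointing down, gripper open.
Joint ranges: [-2.63, 2.63], [-0.92, 2.1], [0.06, 2.66], [-1.3, 4.44], [0, 2.69], [-3.02, 3.02]. Speed limits (rad/s): [2.22, 2.22, 2.79, 3.14, 3.14, 3.14].

INTERFACE

Orientations are given as [roll, pitch, yaw] about the fixed x, y, z axes, in that order (R = Rz(yaw) Ry(pitch) Rx(roll)).
In Python, from rig import readout, grab_frame, calibration, r gives the robot as it stands. The module is installed in compiled form; this text tells all that it offers.
- The arm moves only by the tool play_rows, never from a script. Its argument "rows" is a list of rows, each a list of 3 entries, a list of its own where there are three numbers: the closure in counts, from 0 (fully open) to 255 (shut), then the shift along the tool's x, y, z in cm, then the turn, a rotation vector about the tool's x, y, z in rad. In form: [[gripper, [dx, dy, dz], [rx, ry, rz]], ...]. A call has 1 to 12 rows; each row is the pose to reach, as a shift and turn from the pose commanded when the call began, along the tool's axes at that moment; what a row does not reach only later rows make up. A row lasts 1/12 s, in which the tool goes at most 41.7 mm and 7.16 degrees, less where a joint would pass 70% of its speed; a pose out of reach is approached as far as the arm can. A call with a gripper value outside its range is refused whole. The fingers move at their own pace and stop on an object; "squeeze" is the grip in N (left out, the last holds). Time passes only in rows, so rows that repeat a pose let the fingers close. It gives the time, the measured TCP pose, the force and the opening at its end, in the units of the state.
- readout.sense(): the state, without advancing time (a new reading comes with each control period).
- grab_frame(name): name is "side" or "top"; returns (picture, depth): 480x640x3 uint8, red, green, blue; 480x640 float32, mm along the optical axis (not along the pixel's ray), 0 where there is no reading.
- calibration(name): a dict with "vfov" (degrees; the focal length in pixels is half the picture's height over the tangent of half this angle, whatever the lens; pixels are square), "cx", "cy" (the principal point, pixels), "cam_to_world" (4x4, takes a point from camera to world coordinates). Camera axes: x right, y down, z forward; pixel columns grow to the right and rows downward; lengths in mm; the calibration is good to about 2 mm. A picture is of the moment at which its call begins. calibration takes no time and is no camera call.
- r.sign_off(): hands the job in, once; it reports no verdict.
The state is a dict: "clock": time; "qpos": joint angles; "qvel": joint speeds; "joint_efforts": joint torques, N m; "eef_pos": TCP position; "tcp_rot": TCP orientation; "contact_force": force on the tool from outside, world axes, zero at the start; "wrist_torque": the same for the moment, N m; "opening": opening from 0.0 (shut) to 1.0 (fully open).
Only numpy, scipy, OpenCV 4.12 (cv2) and the standard library are available. Lean on these libraries where they do the work, as an engineer would, in place of code of your own. Each camera call takes 0.05 s, during which the arm holds its last target.

## Working session

There is one attempt and no reset: what is moved stays moved. The work goes in short steps, Python scripts to look and compute and a tool call to move; the robot and the scene stay as the last step left them, time stands still between calls to the robot, and variables do not carry over. Pictures are saved under pics/ and viewed, and the job is handed in when it is done.

Besides the shell and the picture viewer there is one more tool, called after "Emit:" by a JSON object that holds its "op" and its "data". play_rows: Moves the arm, as the interface text tells. Its arguments: {"type":"object","properties":{"rows":{"type":"array"},"squeeze":{"type":"number"}},"required":["rows"]}

```bash
mkdir -p pics
cat > h.py <<'E'
import numpy as np, cv2, math
from rig import readout, grab_frame, calibration, r
def shot(name,fn):
    p,d=grab_frame(name); cv2.imwrite('pics/'+fn+'.png',p[:,:,::-1]); np.savez('pics/'+fn+'.npz',p=p,d=d); return p,d
def load(fn):
    z=np.load('pics/'+fn+'.npz'); return z['p'],z['d']
def K(name):
    c=calibration(name); f=240/math.tan(math.radians(c['vfov'])/2); return f,c['cx'],c['cy'],np.array(c['cam_to_world'])
def pt(name,d,u,v):
    f,cx,cy,T=K(name); z=d[v,u]; return (T@np.array([(u-cx)/f*z,(v-cy)/f*z,z,1]))[:3]
def ray(name,u,v,h):
    f,cx,cy,T=K(name); D=T[:3,:3]@np.array([(u-cx)/f,(v-cy)/f,1]); o=T[:3,3]; return o+D*(h-o[2])/D[2]
def proj(name,P):
    f,cx,cy,T=K(name); q=np.linalg.inv(T)@np.append(P,1); return q[0]/q[2]*f+cx,q[1]/q[2]*f+cy
def cloud(name,d):
    f,cx,cy,T=K(name); v,u=np.mgrid[:480,:640]; P=np.stack([(u-cx)/f*d,(v-cy)/f*d,d,np.ones_like(d)],-1)@T.T; P=P[...,:3]; P[d==0]=np.nan; return P
E
python3 - <<'E'
from h import *
for n in('side','top'):
    print(calibration(n)); shot(n,n+'0')
print(readout.sense())
E
```

```text
{'vfov': 46.9180123309011, 'cx': 313.9324050028056, 'cy': 237.7083113631856, 'cam_to_world': array([[ 8.15375627e-01, -3.56853700e-01,  4.55870621e-01,
        -1.95240169e+02],
       [-5.78642150e-01, -5.27271747e-01,  6.22220032e-01,
        -1.15217350e+03],
       [ 1.83261782e-02, -7.71129005e-01, -6.36415123e-01,
         1.18943705e+03],
       [ 0.00000000e+00,  0.00000000e+00,  0.00000000e+00,
         1.00000000e+00]])}
{'vfov': 48.46076012814049, 'cx': 320.82582701054326, 'cy': 236.03756824963398, 'cam_to_world': array([[-7.09155398e-02, -9.76864528e-01,  2.01758966e-01,
         2.32122159e+02],
       [-9.97470150e-01,  7.04482082e-02, -9.50529451e-03,
        -1.37885521e+02],
       [-4.92817261e-03, -2.01922619e-01, -9.79389079e-01,
         1.63142284e+03],
       [ 0.00000000e+00,  0.00000000e+00,  0.00000000e+00,
         1.00000000e+00]])}
{'clock': 0.1, 'qpos': array([ 1.33857214e+00,  3.53600747e-01,  1.63404805e+00, -5.11114676e-06,
        1.15520062e+00, -2.36838306e-03]), 'qvel': array([ 0.00107857, -0.00024992, -0.00130283,  0.00049424,  0.00033853,
       -0.00011335]), 'joint_efforts': array([-9.35098760e-04, -6.06366205e+01, -3.42818391e+01, -9.08814741e-05,
        3.89150940e-03, -3.60924943e-06]), 'eef_pos': array([142.28338712, 608.15543963, 230.62811575]), 'tcp_rot': array([-3.14033588e+00,  1.69696456e-06,  2.91173891e+00]), 'contact_force': array([ 0.02317678, -0.02875189,  0.78071167]), 'wrist_torque': array([-0.00533399, -0.0220172 ,  0.0046554 ]), 'opening': 0.9995219146035833}
```

View pics/side0.png

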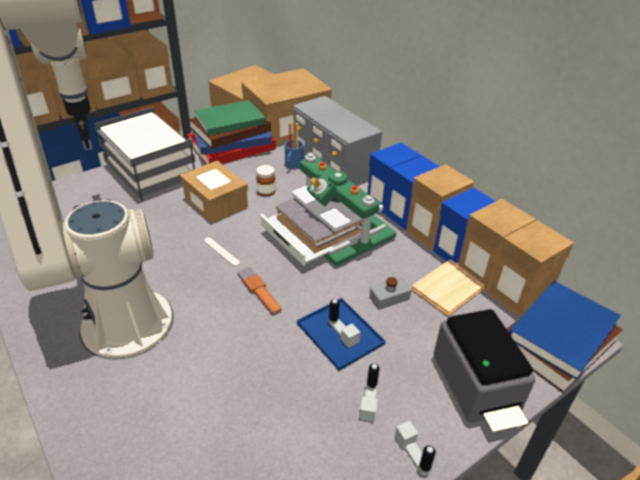

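View pics/top0.png

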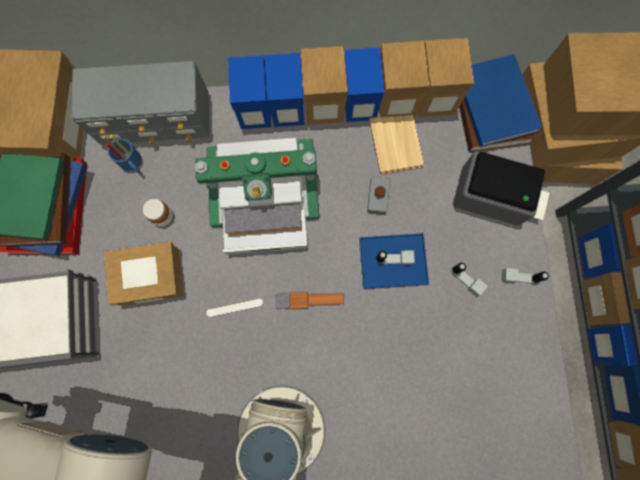

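The top view shows the press at (257,195), its open bed front at (265,245), and the blue tray at (394,260) with a crank in it (hub (407,257), grip (382,257)). Two look-alike cranks lie further right at (470,278) and (525,277). The tray's crank is the leftmost.

Run:
```python
from h import *
p,d=load('top0'); P=cloud('top',d)
cv2.imwrite('pics/t_press.png',cv2.resize(p[130:260,185:335,::-1],None,fx=5,fy=4.6,interpolation=3))
cv2.imwrite('pics/t_tray.png',cv2.resize(p[220:300,350:440,::-1],None,fx=8,fy=7,interpolation=3))
q,e=load('side0')
cv2.imwrite('pics/s_press.png',cv2.resize(q[140:270,255:405,::-1],None,fx=5,fy=4.6,interpolation=3))
cv2.imwrite('pics/s_tray.png',cv2.resize(q[290:375,290:390,::-1],None,fx=7,fy=7,interpolation=3))
print('missing',np.mean(d==0),np.mean(e==0))
```

```text
missing 0.003977864583333333 0.004176432291666666
```

View pics/t_press.png

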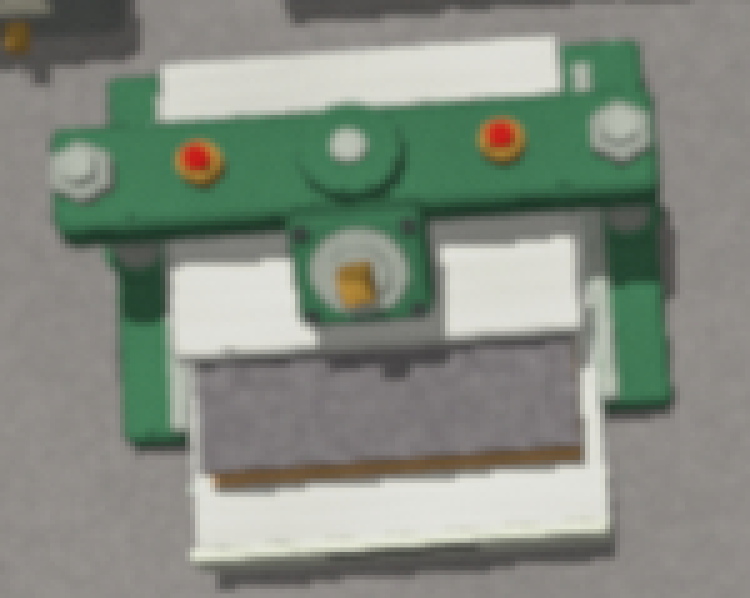

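View pics/t_tray.png

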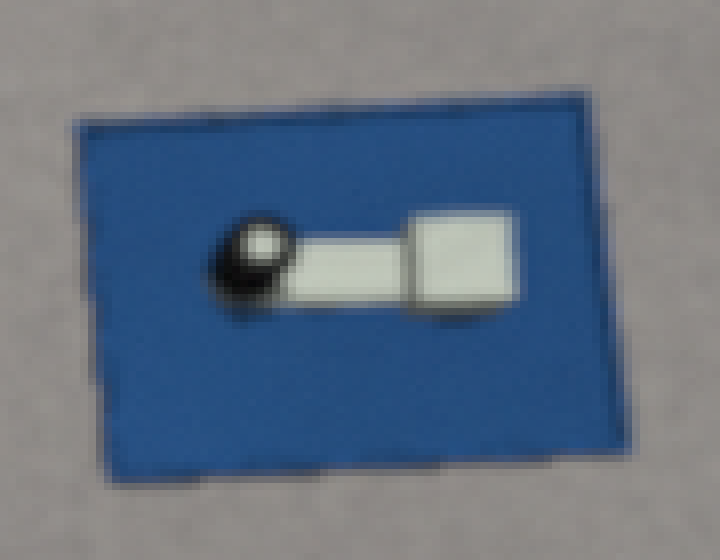

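View pics/s_press.png

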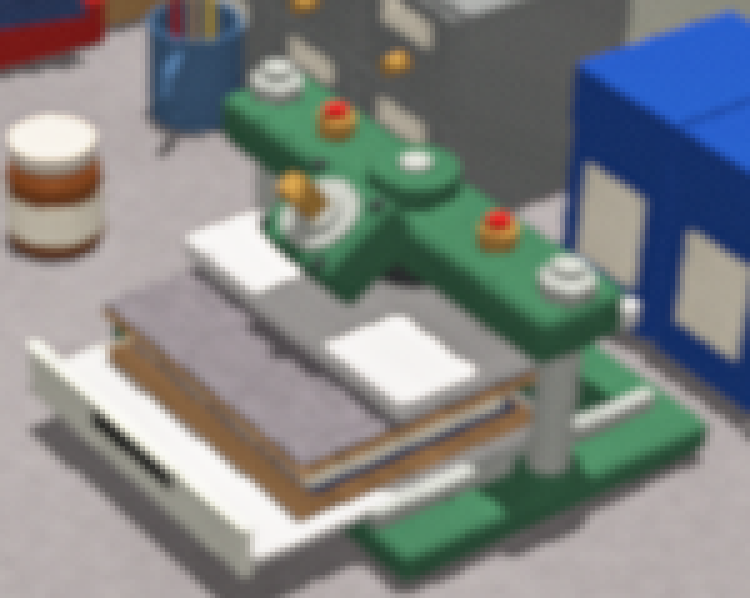

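View pics/s_tray.png

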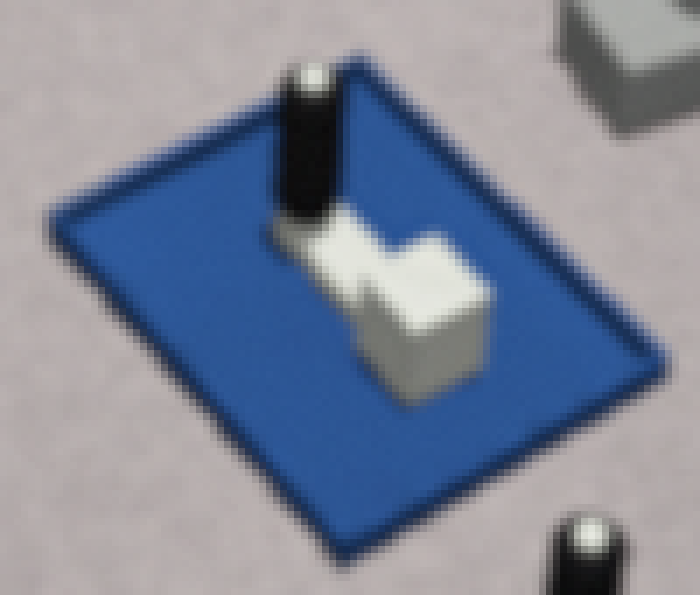

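Run:
```python
from h import *
np.set_printoptions(precision=1,suppress=True)
p,d=load('top0'); P=cloud('top',d); q,e=load('side0'); Q=cloud('side',e)
# sanity table height
print('table',P[330,200],P[300,480],Q[300,200])
hsv=cv2.cvtColor(p,cv2.COLOR_RGB2HSV); hs=cv2.cvtColor(q,cv2.COLOR_RGB2HSV)
def comps(m,a=3):
    n,l,s,c=cv2.connectedComponentsWithStats(m.astype(np.uint8)); return [(s[i],c[i],l==i) for i in range(1,n) if s[i][4]>=a]
# rods red
for nm,H,X,D,(r0,r1,c0,c1) in(('top',hsv,P,d,(140,190,190,330)),('side',hs,Q,e,(140,270,300,400))):
    m=((H[...,0]<6)|(H[...,0]>175))&(H[...,1]>180)&(H[...,2]>120); mm=np.zeros_like(m); mm[r0:r1,c0:c1]=m[r0:r1,c0:c1]
    for s,c,l in comps(mm): print(nm,'red',c,s[4],np.nanmedian(X[l],0))
    m=(H[...,0]>14)&(H[...,0]<26)&(H[...,1]>140)&(H[...,2]>90); mm=np.zeros_like(m); mm[r0:r1+20,c0:c1]=m[r0:r1+20,c0:c1]
    for s,c,l in comps(mm): print(nm,'brass',c,s[4],np.nanmedian(X[l],0),'zmax',np.nanmax(X[l][:,2]))
    g=(H[...,0]>65)&(H[...,0]<85)&(H[...,1]>100)
    h=X[...,2]
    gg=g&(h>185)&(h<240); print(nm,'green top pts',gg.sum(), np.nanmedian(X[gg],0)); 
    pts=X[gg][:,:2].astype(np.float32); print(cv2.minAreaRect(pts))
    gg=g&(h>5)&(h<60);pts=X[gg][:,:2].astype(np.float32); print('base',gg.sum(),cv2.minAreaRect(pts),np.percentile(X[gg][:,2],[5,50,95]))
    # tray
    b=(H[...,0]>100)&(H[...,0]<118)&(H[...,1]>150)&(h>-8)&(h<25)&(abs(X[...,1]+270)<160)&(X[...,0]<620)
    c=max(comps(b),key=lambda t:t[0][4]); pts=X[c[2]][:,:2].astype(np.float32); print(nm,'tray',cv2.minAreaRect(pts),np.percentile(X[c[2]][:,2],[5,50,95]))
```

```text
table [305.7 230.7  -1. ] [ 334.7 -621.2    5.6] [209.4 -38.1   1.9]
top red [284.5 158.7] 14 [750.1 -66.1 218.1]
top red [223.6 163.6] 13 [747.7 104.1 218.5]
top brass [285.3 161.3] 32 [742.7 -69.2 211.1] zmax 221.6418822194812
top brass [225.  166.3] 31 [740.9 100.7 210.4] zmax 218.30894515053433
top brass [255.6 191.4] 43 [655.   16.5 235.9] zmax 244.8334713011311
top green top pts 2248 [734.   12.3 196.9]
((716.7064819335938, 17.078216552734375), (130.42698669433594, 336.1446838378906), 1.3006150722503662)
base 770 ((668.6817016601562, -307.70013427734375), (1046.713623046875, 324.06304931640625), 76.45405578613281) [30.2 36.8 44.9]
top tray ((473.0308532714844, -351.63836669921875), (157.217529296875, 155.40818786621094), 89.64287567138672) [-1.3  4.9 12.2]
side red [321.7 163.6] 7 [744.9  98.2 217.3]
side red [354.3 187.1] 9 [750.6 -66.7 216.5]
side brass [315.5 140.5] 8 [905.  352.6 132.6] zmax 138.12884338356457
side brass [333.8 153.4] 14 [903.9 238.3 133.1] zmax 141.76180304363697
side brass [321.6 167.1] 23 [741.   92.8 209.6] zmax 213.72877829566812
side brass [314.7 181.5] 40 [652.2   7.8 229.7] zmax 242.84497178028232
side brass [354.2 191.3] 25 [742.7 -76.5 207.7] zmax 216.01771593432807
side green top pts 952 [727.1 -17.6 196. ]
((717.5726318359375, 12.770843505859375), (343.0359191894531, 122.55262756347656), 89.8534164428711)
base 737 ((754.4923095703125, -125.19120025634766), (275.2602233886719, 112.62708282470703), 15.784724235534668) [20.7 34.3 40.9]
side tray ((445.5687255859375, -350.0106201171875), (160.62596130371094, 111.93931579589844), 88.51834106445312) [ 0.7  5.4 15.1]
```

Run:
```python
from h import *
np.set_printoptions(precision=1,suppress=True)
p,d=load('top0'); P=cloud('top',d); q,e=load('side0'); Q=cloud('side',e)
cv2.imwrite('pics/z1.png',cv2.resize(p[172:204,236:276,::-1],None,fx=18,fy=18,interpolation=2))
cv2.imwrite('pics/z2.png',cv2.resize(q[168:208,300:345,::-1],None,fx=14,fy=14,interpolation=2))
# front plate: dump cloud column
for c in(240,262,285): print('top col',c,[ (v,*np.round(P[v,c],0)) for v in range(205,256,3)])
for u,v in((275,230),(285,238),(295,247),(303,257)): print('side',[ (v+k,*np.round(Q[v+k,u],0)) for k in range(-10,14,3)])
```

```text
top col 240 [(205, np.float64(652.0), np.float64(77.0), np.float64(123.0)), (208, np.float64(650.0), np.float64(81.0), np.float64(97.0)), (211, np.float64(642.0), np.float64(81.0), np.float64(95.0)), (214, np.float64(632.0), np.float64(81.0), np.float64(99.0)), (217, np.float64(623.0), np.float64(82.0), np.float64(96.0)), (220, np.float64(613.0), np.float64(82.0), np.float64(100.0)), (223, np.float64(605.0), np.float64(83.0), np.float64(94.0)), (226, np.float64(596.0), np.float64(83.0), np.float64(97.0)), (229, np.float64(587.0), np.float64(84.0), np.float64(96.0)), (232, np.float64(580.0), np.float64(85.0), np.float64(86.0)), (235, np.float64(579.0), np.float64(91.0), np.float64(49.0)), (238, np.float64(569.0), np.float64(91.0), np.float64(52.0)), (241, np.float64(562.0), np.float64(93.0), np.float64(44.0)), (244, np.float64(552.0), np.float64(93.0), np.float64(47.0)), (247, np.float64(542.0), np.float64(93.0), np.float64(47.0)), (250, np.float64(528.0), np.float64(89.0), np.float64(75.0)), (253, np.float64(526.0), np.float64(95.0), np.float64(37.0))]
top col 262 [(205, np.float64(6
[... 3446 characters left out ...]
252, np.float64(526.0), np.float64(-69.0), np.float64(57.0)), (255, np.float64(525.0), np.float64(-71.0), np.float64(46.0)), (258, np.float64(545.0), np.float64(-41.0), np.float64(2.0))]
side [(247, np.float64(569.0), np.float64(-51.0), np.float64(44.0)), (250, np.float64(562.0), np.float64(-61.0), np.float64(42.0)), (253, np.float64(533.0), np.float64(-104.0), np.float64(75.0)), (256, np.float64(530.0), np.float64(-108.0), np.float64(67.0)), (259, np.float64(530.0), np.float64(-108.0), np.float64(55.0)), (262, np.float64(527.0), np.float64(-112.0), np.float64(47.0)), (265, np.float64(527.0), np.float64(-112.0), np.float64(34.0)), (268, np.float64(537.0), np.float64(-99.0), np.float64(7.0))]
```

View pics/z1.png

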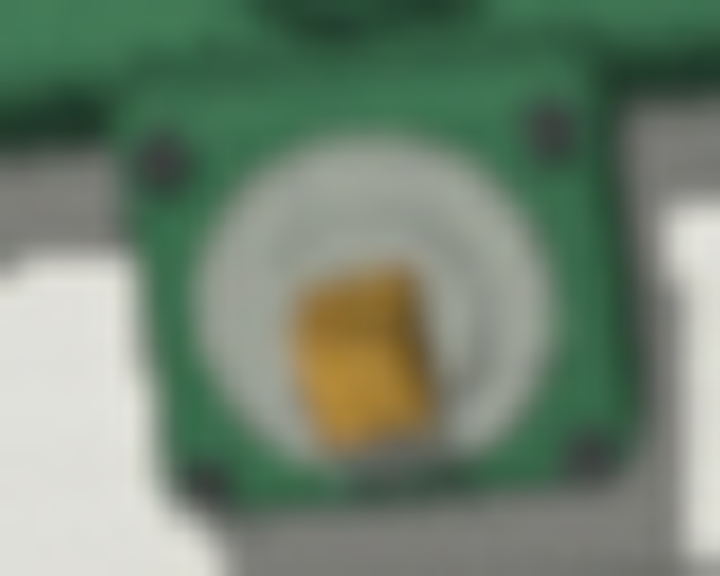

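View pics/z2.png

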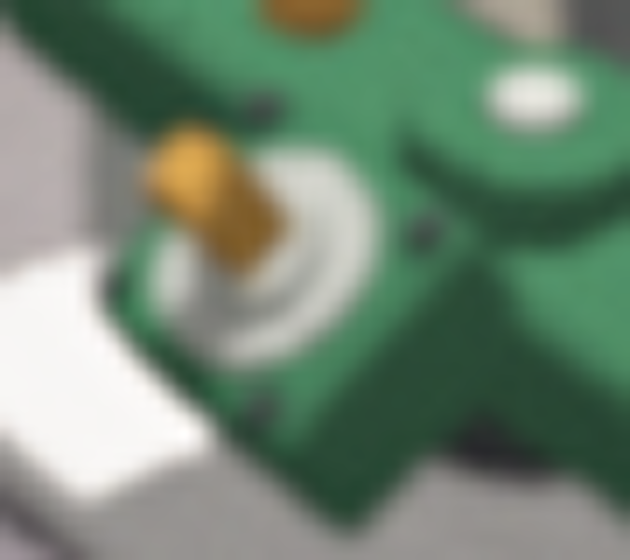

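```bash
cat >> h.py <<'E'
def tri(a,b):
    A=[];B=[]
    for n,(u,v) in(('top',a),('side',b)):
        f,cx,cy,T=K(n); D=T[:3,:3]@np.array([(u-cx)/f,(v-cy)/f,1]); D/=np.linalg.norm(D); M=np.eye(3)-np.outer(D,D); A.append(M);B.append(M@T[:3,3])
    X=np.linalg.lstsq(np.vstack(A),np.hstack(B),rcond=None)[0]
    return X,np.linalg.norm(np.subtract(proj('top',X),a)),np.linalg.norm(np.subtract(proj('side',X),b))
E
python3 - <<'E'
from h import *
np.set_printoptions(precision=1,suppress=True)
t=lambda x,y:(236+x/18-.5,172+y/18-.5); s=lambda x,y:(300+x/14-.5,168+y/14-.5)
S=[]
for n,a,b in(('bl',(165,155),(262,105)),('br',(555,128),(425,228)),('fl',(212,480),(112,280)),('fr',(590,450),(258,408))):
    X,x1,x2=tri(t(*a),s(*b)); S.append(X); print(n,X,x1,x2)
S=np.array(S); c=S.mean(0); yv=(S[0]-S[1]+S[2]-S[3])/2; xv=(S[2]+S[3]-S[0]-S[1])/2
n=np.cross(xv,yv);n/=np.linalg.norm(n); print('c',c,'y',yv,'down',xv,'n',n,np.linalg.norm(yv),np.linalg.norm(xv))
X=tri((223.6,163.6),(321.7,163.6));Y=tri((284.5,158.7),(354.3,187.1));print('rods',X,Y)
X=tri(t(372,300),s(265,240)); print('disc',X)
X=tri(t(380,400),s(190,165)); print('tip',X)
X=tri(t(345,140),s(0,0))
w=tri((185+347/5-.5,130+144/4.6-.5),(255+417/5-.5,140+160/4.6-.5));print('centre screw',w)
E
```

```text
bl [695.8  47.8 217.3] 0.2277008970309259 0.1968098137207343
br [696.6 -12.5 216.8] 0.023788953373740304 0.02101346699470965
fl [653.1  46.7 185.7] 0.06806070475415954 0.05972969328677379
fr [653.1 -12.  184.7] 0.3804884400319988 0.34113006269462015
c [674.6  17.5 201.1] y [-0.4 59.5  0.8] down [-43.1  -0.3 -31.8] n [ 0.6  0.  -0.8] 59.52502136936238 53.55456547485591
rods (array([750.9, 105.3, 211. ]), np.float64(0.034051493248652025), np.float64(0.02871119244871236)) (array([752.2, -65.9, 213.4]), np.float64(0.04221397737609036), np.float64(0.03777043278132368))
disc (array([674.9,  18.2, 204.4]), np.float64(0.018578623085440386), np.float64(0.016335496259991145))
tip (array([649.8,  14.1, 236.1]), np.float64(0.2227598240103747), np.float64(0.19493339461339892))
centre screw (array([752.2,  19.5, 214.6]), np.float64(0.19802847399969378), np.float64(0.1718092129212941))
```

```bash
cat >> h.py <<'E'
from scipy.spatial.transform import Rotation as Ro
def cur():
    s=readout.sense(); return np.array(s['eef_pos']),Ro.from_euler('xyz',s['tcp_rot'])
def Rt(tilt,yaw=0.0,spin=0.0):
    """tool z down tilted by tilt(deg) toward +x of yaw(deg) frame; tool x=+y, spin(deg) about tool z"""
    t=math.radians(tilt); z=np.array([math.sin(t),0,-math.cos(t)]); x=np.array([0,1.,0]); y=np.cross(z,x)
    return Ro.from_euler('z',yaw,degrees=True)*Ro.from_matrix(np.stack([x,y,z],1))*Ro.from_euler('z',spin,degrees=True)
def plan(pos,R=None):
    p,r0=cur(); R=r0 if R is None else R
    d=r0.inv().apply(np.array(pos)-p)/10; w=(r0.inv()*R).as_rotvec()
    s=readout.sense(); print('shift cm',np.round(d,2),'rot',np.round(w,3),'| |d|',round(float(np.linalg.norm(d)*10)),'mm',round(math.degrees(np.linalg.norm(w))),'deg','t',round(s['clock'],2),'q',np.round(s['qpos'],2))
E
python3 - <<'E'
from h import *
plan([440,17.5,160],Rt(38,.4))
p,d=load('top0'); P=cloud('top',d); np.set_printoptions(precision=0,suppress=True)
for u,v in((310,299),(285,299),(235,307),(143,258),(394,238)): print((u,v),P[v,u])
E
```

```text
shift cm [-42.45 -50.72   7.13] rot [-0.562 -0.441  1.282] | |d| 665 mm 84 deg t 0.1 q [ 1.34  0.35  1.63 -0.    1.16 -0.  ]
(310, 299) [ 373. -107.   20.]
(285, 299) [379. -32.  20.]
(235, 307) [366. 121.  10.]
(143, 258) [519. 367. 104.]
(394, 238) [ 544. -379.   10.]
```

Emit:
{"op": "play_rows", "data": {"rows": [[255,[-42.4,-50.7,7.1],[-0.56,-0.44,1.28]],[255,[-42.4,-50.7,7.1],[-0.56,-0.44,1.28]],[255,[-42.4,-50.7,7.1],[-0.56,-0.44,1.28]],[255,[-42.4,-50.7,7.1],[-0.56,-0.44,1.28]],[255,[-42.4,-50.7,7.1],[-0.56,-0.44,1.28]],[255,[-42.4,-50.7,7.1],[-0.56,-0.44,1.28]],[255,[-42.4,-50.7,7.1],[-0.56,-0.44,1.28]],[255,[-42.4,-50.7,7.1],[-0.56,-0.44,1.28]],[255,[-42.4,-50.7,7.1],[-0.56,-0.44,1.28]],[255,[-42.4,-50.7,7.1],[-0.56,-0.44,1.28]],[255,[-42.4,-50.7,7.1],[-0.56,-0.44,1.28]],[255,[-42.4,-50.7,7.1],[-0.56,-0.44,1.28]]]}}

```text
clock: 1.1
eef_pos: [364.6, 166.1, 178.2]
tcp_rot: [2.477, -0.003, 1.577]
contact_force: [2.7, 0.1, -0.1]
opening: -0.0
```

Run:
```python
from h import *
plan([465,17.5,60],Rt(38,.4)); print(cur()[0])
```

```text
shift cm [-14.95   0.58  15.4 ] rot [ 0.001 -0.002 -0.003] | |d| 215 mm 0 deg t 1.1 q [ 0.81 -0.1   2.52 -1.16  0.51  1.8 ]
[364.63527365 166.12273972 178.15160604]
```

Emit:
{"op": "play_rows", "data": {"rows": [[255,[-15,0.6,15.4],[0,0,0]],[255,[-15,0.6,15.4],[0,0,0]],[255,[-15,0.6,15.4],[0,0,0]],[255,[-15,0.6,15.4],[0,0,0]],[255,[-15,0.6,15.4],[0,0,0]],[255,[-15,0.6,15.4],[0,0,0]],[255,[-15,0.6,15.4],[0,0,0]],[255,[-15,0.6,15.4],[0,0,0]],[255,[-15,0.6,15.4],[0,0,0]],[255,[-15,0.6,15.4],[0,0,0]]]}}

```text
clock: 1.93
eef_pos: [468.2, 11.7, 140.4]
tcp_rot: [2.534, -0.006, 1.583]
contact_force: [0.3, 0.3, -0.1]
opening: 0.002
```

Run:
```python
from h import *
print(cur()[0]); plan([505,17.5,48],Rt(38,.4)); plan([560,17.5,48],Rt(38,.4))
```

```text
[468.15312845  11.72120358 140.37550754]
shift cm [ 0.48 -2.25  9.69] rot [-0.055 -0.008  0.   ] | |d| 100 mm 3 deg t 1.93 q [ 0.02  0.07  2.47 -1.3   0.    1.31]
shift cm [ 0.41  2.27 12.83] rot [-0.055 -0.008  0.   ] | |d| 130 mm 3 deg t 1.93 q [ 0.02  0.07  2.47 -1.3   0.    1.31]
```

Run:
```python
from h import *
plan([470,17.5,140],Rt(12,.4))
```

```text
shift cm [0.58 0.13 0.14] rot [ 0.398 -0.008  0.002] | |d| 6 mm 23 deg t 1.93 q [ 0.02  0.07  2.47 -1.3   0.    1.31]
```

Emit:
{"op": "play_rows", "data": {"rows": [[255,[0.6,0.1,0.1],[0.4,0,0]],[255,[0.6,0.1,0.1],[0.4,0,0]],[255,[0.6,0.1,0.1],[0.4,0,0]],[255,[0.6,0.1,0.1],[0.4,0,0]],[255,[0.6,0.1,0.1],[0.4,0,0]],[255,[0.6,0.1,0.1],[0.4,0,0]],[255,[0.6,0.1,0.1],[0.4,0,0]],[255,[0.6,0.1,0.1],[0.4,0,0]],[255,[0.6,0.1,0.1],[0.4,0,0]]]}}

```text
clock: 2.68
eef_pos: [472.1, 19.4, 141.8]
tcp_rot: [2.932, -0.007, 1.586]
contact_force: [0.2, -1.0, 0.3]
opening: 0.001
```

Run:
```python
from h import *
print(cur()[0],readout.sense()['tcp_rot']); plan([490,17.5,50],Rt(12,.4))
```

```text
[472.05499625  19.43692405 141.80236391] [ 2.93185015 -0.00739518  1.58565613]
shift cm [-0.29 -0.16  9.35] rot [ 0.    -0.009  0.006] | |d| 94 mm 1 deg t 2.68 q [0.04 0.14 2.18 0.   0.61 0.02]
```

Emit:
{"op": "play_rows", "data": {"rows": [[255,[-0.3,-0.2,9.3],[0,0,0]],[255,[-0.3,-0.2,9.3],[0,0,0]],[255,[-0.3,-0.2,9.3],[0,0,0]],[255,[-0.3,-0.2,9.3],[0,0,0]],[255,[-0.3,-0.2,9.3],[0,0,0]]]}}

```text
clock: 3.1
eef_pos: [485.4, 16.4, 49.1]
tcp_rot: [2.935, -0.006, 1.585]
contact_force: [0.1, -0.9, 2.1]
opening: 0.0
```

Run:
```python
from h import *
print(cur()[0],readout.sense()['tcp_rot'])
for x in(530,560,575): plan([x,17.5,50],Rt(12,.4))
```

```text
[485.42839592  16.41120262  49.13425424] [ 2.93487156 -0.00564912  1.58475095]
shift cm [0.05 4.38 0.83] rot [-0.003 -0.007  0.006] | |d| 45 mm 1 deg t 3.1 q [0.03 0.34 2.21 0.01 0.38 0.01]
shift cm [0.01 7.32 1.45] rot [-0.003 -0.007  0.006] | |d| 75 mm 1 deg t 3.1 q [0.03 0.34 2.21 0.01 0.38 0.01]
shift cm [-0.02  8.78  1.75] rot [-0.003 -0.007  0.006] | |d| 90 mm 1 deg t 3.1 q [0.03 0.34 2.21 0.01 0.38 0.01]
```

Push gently to x≈555 first.

Emit:
{"op": "play_rows", "data": {"rows": [[255,[0,1.0,0.2],[0,0,0]],[255,[0,1.6,0.3],[0,0,0]],[255,[0,2.2,0.4],[0,0,0]],[255,[0,2.8,0.5],[0,0,0]],[255,[0,3.4,0.65],[0,0,0]],[255,[0,4.0,0.8],[0,0,0]],[255,[0,4.6,0.9],[0,0,0]],[255,[0,5.2,1.0],[0,0,0]],[255,[0,5.7,1.1],[0,0,0]],[255,[0,6.2,1.2],[0,0,0]],[255,[0,6.8,1.35],[0,0,0]],[255,[0,6.8,1.35],[0,0,0]]]}}

```text
clock: 4.1
eef_pos: [557.6, 17.0, 50.1]
tcp_rot: [2.932, -0.006, 1.584]
contact_force: [0.3, 0.2, 0.9]
opening: -0.002
```

Run:
```python
from h import *
print(cur()[0]); p,d=shot('top','top1'); q,e=shot('side','side1')
cv2.imwrite('pics/c1.png',np.hstack([cv2.resize(p[130:260,185:335,::-1],(400,347)),cv2.resize(q[140:270,245:395,::-1],(400,347))]))
plan([570,17.5,50],Rt(12,.4))
```

```text
[557.63884128  16.9851594   50.08888051]
shift cm [0.04 1.35 0.27] rot [-0.001 -0.007  0.005] | |d| 14 mm 1 deg t 4.2 q [0.03 0.42 2.07 0.01 0.45 0.01]
```

View pics/c1.png

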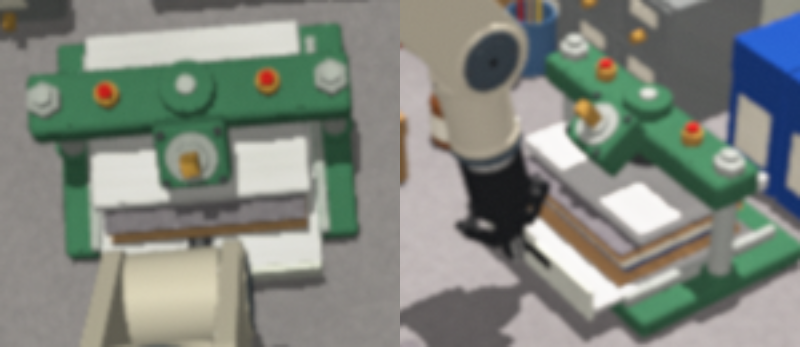

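Emit:
{"op": "play_rows", "data": {"rows": [[255,[0,0.4,0.08],[0,0,0]],[255,[0,0.8,0.16],[0,0,0]],[255,[0,1.2,0.24],[0,0,0]],[255,[0,1.6,0.32],[0,0,0]],[255,[0,1.8,0.36],[0,0,0]]]}}

```text
clock: 4.62
eef_pos: [575.2, 17.2, 50.2]
tcp_rot: [2.932, -0.006, 1.584]
contact_force: [-1.0, 0.0, 0.3]
opening: -0.001
```

Emit:
{"op": "play_rows", "data": {"rows": [[255,[0,0.3,0.06],[0,0,0]],[255,[0,0.6,0.12],[0,0,0]],[255,[0,0.8,0.16],[0,0,0]],[255,[0,1.0,0.2],[0,0,0]]]}}

```text
clock: 4.95
eef_pos: [584.2, 17.3, 50.0]
tcp_rot: [2.934, -0.006, 1.584]
contact_force: [-2.6, 0.6, -0.5]
opening: -0.001
```

Emit:
{"op": "play_rows", "data": {"rows": [[255,[0,0.3,0.06],[0,0,0]],[255,[0,0.5,0.1],[0,0,0]],[255,[0,0.5,0.1],[0,0,0]]]}}

```text
clock: 5.2
eef_pos: [589.5, 17.4, 50.2]
tcp_rot: [2.934, -0.006, 1.584]
contact_force: [-3.2, -0.7, 2.2]
opening: -0.001
```

Emit:
{"op": "play_rows", "data": {"rows": [[255,[0,0.3,0.06],[0,0,0]],[255,[0,0.5,0.1],[0,0,0]],[255,[0,0.5,0.1],[0,0,0]]]}}

```text
clock: 5.45
eef_pos: [589.9, 17.4, 49.0]
tcp_rot: [2.943, -0.006, 1.584]
contact_force: [-20.6, -0.2, 16.0]
opening: -0.001
```

Emit:
{"op": "play_rows", "data": {"rows": [[255,[0,-1.5,0],[0,0,0]],[255,[0,-4.5,-2],[0,0,0]],[255,[0,-8.0,-4],[0,0,0]],[255,[0,-12,-8],[0,0,0]],[0,[0,-12,-12],[0,0,0]],[0,[0,-12,-16],[0,0,0]],[0,[0,-12,-16],[0,0,0]]]}}

```text
clock: 6.03
eef_pos: [445.9, 14.7, 187.7]
tcp_rot: [2.925, -0.006, 1.584]
contact_force: [1.9, -0.6, 1.2]
opening: 0.422
```

Run:
```python
from h import *
np.set_printoptions(precision=1,suppress=True)
print(cur()[0]); q,e=shot('side','side2'); Q=cloud('side',e)
cv2.imwrite('pics/c2.png',cv2.resize(q[140:270,255:405,::-1],(750,598),interpolation=3))
for u in range(280,330,8): print(u,[np.round(Q[v,u]) .tolist() for v in range(225,262,3) if 30<Q[v,u,2]<80 and Q[v,u,0]<625])
```

```text
[445.9  14.7 187.7]
280 []
288 [[601.0, 85.0, 30.0]]
296 [[599.0, 34.0, 65.0], [599.0, 33.0, 53.0], [602.0, 38.0, 36.0]]
304 [[606.0, -4.0, 74.0], [604.0, -6.0, 65.0], [602.0, -9.0, 55.0], [604.0, -6.0, 39.0]]
312 [[611.0, -41.0, 72.0], [603.0, -53.0, 71.0], [599.0, -59.0, 65.0], [600.0, -57.0, 50.0], [600.0, -58.0, 39.0]]
320 [[606.0, -91.0, 71.0], [604.0, -94.0, 62.0], [599.0, -102.0, 58.0], [601.0, -99.0, 42.0]]
328 [[621.0, -116.0, 32.0]]
```

View pics/c2.png

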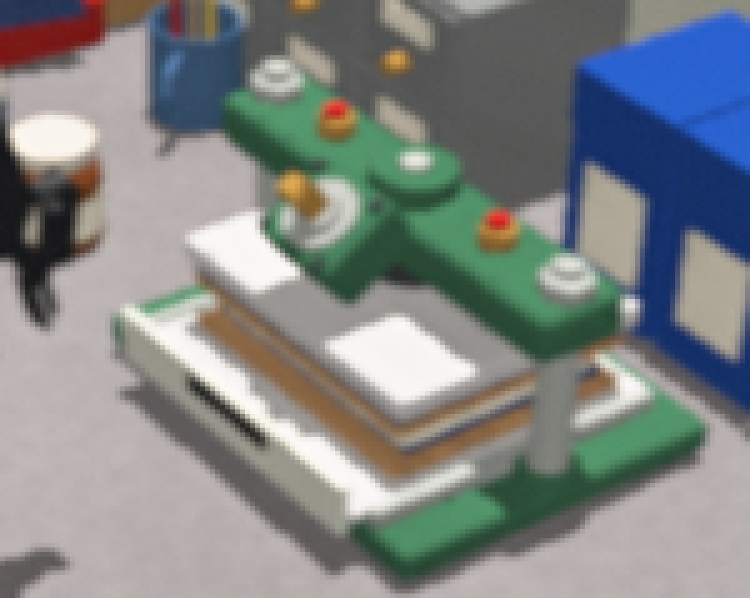

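The bed's white plate is now flush with the base front (plate face x≈600 on both sides). The view shows it at crop (115–350, 315–530), with the boards under the platen. Next I locate the crank.

Run:
```python
from h import *
np.set_printoptions(precision=1,suppress=True)
t=lambda x,y:(350+x/8-.5,220+y/7-.5); s=lambda x,y:(290+x/7-.5,290+y/7-.5)
H=tri(t(463,256),s(425,283)); G=tri(t(262,243),s(312,75)); print('hub top',H,'grip top',G)
print('ray hub z48',ray('top',*t(463,256),48),ray('side',*s(425,283),48),'grip z88',ray('top',*t(262,243),88),ray('side',*s(312,75),88))
# hub edges direction, top camera
for a in((410,212),(517,212),(517,300),(410,300)): print(ray('top',*t(*a),48))
for a in((435,235),(490,292),(415,330),(360,275)): print(ray('side',*s(*a),48))
for a in((80,125),(588,97),(628,450),(108,480)): print('tray',ray('top',*t(*a),16))
for a in((357,55),(665,360),(343,558),(50,215)): print('tray s',ray('side',*s(*a),16))
d=G[0]-H[0]; print(math.degrees(math.atan2(d[1],d[0])),np.linalg.norm(d[:2]))
```

```text
hub top (array([ 478.6, -408.8,   45.4]), np.float64(0.021490140545265293), np.float64(0.02388867448810756)) grip top (array([ 482.3, -328.4,   89.7]), np.float64(0.08192108986390922), np.float64(0.08723901555721468))
ray hub z48 [ 478.3 -408.4   48. ] [ 477.  -410.4   48. ] grip z88 [ 482.8 -328.7   88. ] [ 483.1 -327.    88. ]
[ 498.8 -390.5   48. ]
[ 495.9 -430.6   48. ]
[ 457.8 -426.6   48. ]
[ 460.7 -386.6   48. ]
[ 495.5 -393.4   48. ]
[ 494.9 -428.2   48. ]
[ 459.3 -426.7   48. ]
[ 458.8 -393.    48. ]
tray [ 552.2 -272.5   16. ]
tray [ 550.6 -469.4   16. ]
tray [ 394.  -467.4   16. ]
tray [ 395.1 -269.6   16. ]
tray s [ 550.2 -274.5   16. ]
tray s [ 548.8 -473.5   16. ]
tray s [ 388.3 -477.1   16. ]
tray s [ 393.2 -275.8   16. ]
87.34625215983141 80.51452143341771
```

Run:
```python
from h import *
plan([478,-409,150],Rt(0,-3))
```

```text
shift cm [-42.43   1.74   3.94] rot [ 0.218 -0.013  0.065] | |d| 427 mm 13 deg t 6.08 q [0.03 0.02 2.19 0.   0.72 0.01]
```

Emit:
{"op": "play_rows", "data": {"rows": [[0,[-42.4,1.7,3.9],[0.218,-0.013,0.065]],[0,[-42.4,1.7,3.9],[0.218,-0.013,0.065]],[0,[-42.4,1.7,3.9],[0.218,-0.013,0.065]],[0,[-42.4,1.7,3.9],[0.218,-0.013,0.065]],[0,[-42.4,1.7,3.9],[0.218,-0.013,0.065]],[0,[-42.4,1.7,3.9],[0.218,-0.013,0.065]],[0,[-42.4,1.7,3.9],[0.218,-0.013,0.065]],[0,[-42.4,1.7,3.9],[0.218,-0.013,0.065]],[0,[-42.4,1.7,3.9],[0.218,-0.013,0.065]],[0,[-42.4,1.7,3.9],[0.218,-0.013,0.065]],[0,[-42.4,1.7,3.9],[0.218,-0.013,0.065]],[0,[-42.4,1.7,3.9],[0.218,-0.013,0.065]]]}}

```text
clock: 7.08
eef_pos: [474.6, -411.9, 143.0]
tcp_rot: [-3.132, 0.001, 1.515]
contact_force: [-0.3, 0.7, 0.1]
opening: 1.0
```

Run:
```python
from h import *
print(cur()[0]);plan([478,-409,10],Rt(0,-3)); q,e=shot('side','side3')
cv2.imwrite('pics/c3.png',cv2.resize(q[230:380,270:410,::-1],None,fx=4,fy=4,interpolation=3))
```

```text
[ 474.64736442 -411.91749203  142.96641487]
shift cm [ 0.32  0.45 13.29] rot [-0.01   0.001 -0.003] | |d| 133 mm 1 deg t 7.08 q [-0.71  0.45  1.7  -0.01  1.   -0.65]
```

View pics/c3.png

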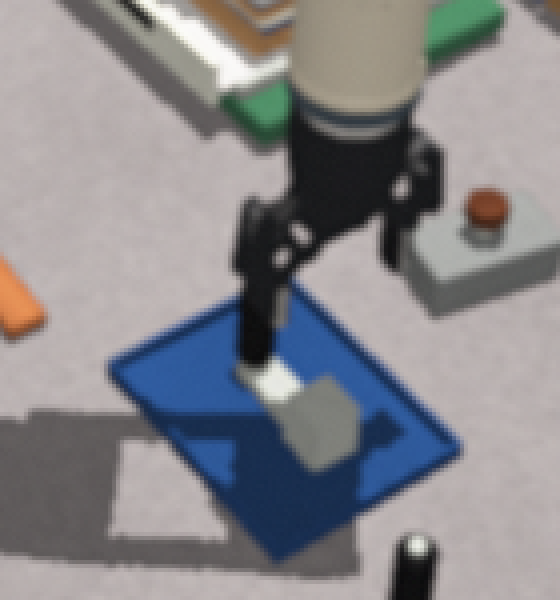

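The open fingers straddle the hub along the cross-arm direction (hub at crop (320,420)), with the grip at (258,320) beside them. Descending.

Emit:
{"op": "play_rows", "data": {"rows": [[0,[0.3,0.4,4],[-0.01,0,0]],[0,[0.3,0.4,8],[-0.01,0,0]],[0,[0.3,0.4,11],[-0.01,0,0]],[0,[0.3,0.4,13.2],[-0.01,0,0]],[0,[0.3,0.4,13.2],[-0.01,0,0]],[0,[0.3,0.4,13.2],[-0.01,0,0]]], "squeeze": 90}}

```text
clock: 7.63
eef_pos: [477.0, -404.0, 11.9]
tcp_rot: [-3.139, -0.001, 1.52]
contact_force: [0.1, 0.3, 1.1]
opening: 1.002
```

Run:
```python
from h import *
print(cur()[0]);plan([478,-409,10],Rt(0,-3))
```

```text
[ 477.00476854 -403.97305576   11.91291053]
shift cm [-0.5   0.13  0.19] rot [-0.002 -0.001  0.001] | |d| 5 mm 0 deg t 7.63 q [-0.7   0.62  1.77 -0.    0.75 -0.65]
```

Emit:
{"op": "play_rows", "data": {"rows": [[0,[-0.5,0.1,0.2],[0,0,0]],[0,[-0.5,0.1,0.2],[0,0,0]],[255,[-0.5,0.1,0.2],[0,0,0]],[255,[-0.5,0.1,0.2],[0,0,0]],[255,[-0.5,0.1,0.2],[0,0,0]],[255,[-0.5,0.1,0.2],[0,0,0]],[255,[-0.5,0.1,0.2],[0,0,0]],[255,[-0.5,0.1,0.2],[0,0,0]]], "squeeze": 90}}

```text
clock: 8.3
eef_pos: [478.2, -411.3, 11.6]
tcp_rot: [3.141, 0.001, 1.518]
contact_force: [-1.7, 0.6, 6.9]
opening: 0.41
```

Run:
```python
from h import *
print(cur()[0], readout.sense()['opening']*85);plan([478,-409,170],Rt(0,-3))
```

```text
[ 478.21315045 -411.3484504    11.61327948] 34.866440227569434
shift cm [  0.22  -0.03 -15.84] rot [0.    0.001 0.   ] | |d| 158 mm 0 deg t 8.3 q [-0.71  0.63  1.76 -0.    0.76 -0.66]
```

Emit:
{"op": "play_rows", "data": {"rows": [[255,[0,0,-3],[0,0,0]],[255,[0,0,-7],[0,0,0]],[255,[0,0,-11],[0,0,0]],[255,[0,0,-15],[0,0,0]],[255,[0,0,-19],[0,0,0]],[255,[0,0,-22],[0,0,0]],[255,[0,0,-22],[0,0,0]]]}}

```text
clock: 8.88
eef_pos: [480.5, -413.0, 237.9]
tcp_rot: [3.133, 0.007, 1.518]
contact_force: [1.8, -2.0, -3.0]
opening: 0.414
```

Run:
```python
from h import *
s=readout.sense();print(cur()[0], s['opening']*85,s['contact_force'],s['wrist_torque']);plan([590,15,320],Rt(35,.4))
q,e=shot('side','side4')
cv2.imwrite('pics/c4.png',cv2.resize(q[180:380,240:420,::-1],None,fx=3,fy=3,interpolation=3))
```

```text
[ 480.52695724 -413.00175233  237.94787453] 35.20995687428671 [ 1.79198462 -1.98888207 -2.98150074] [-0.10735081 -0.06868038  0.01585877]
shift cm [43.26  8.75 -8.43] rot [-0.603  0.025 -0.056] | |d| 449 mm 35 deg t 8.88 q [-0.71  0.35  1.62 -0.    1.16 -0.66]
```

View pics/c4.png

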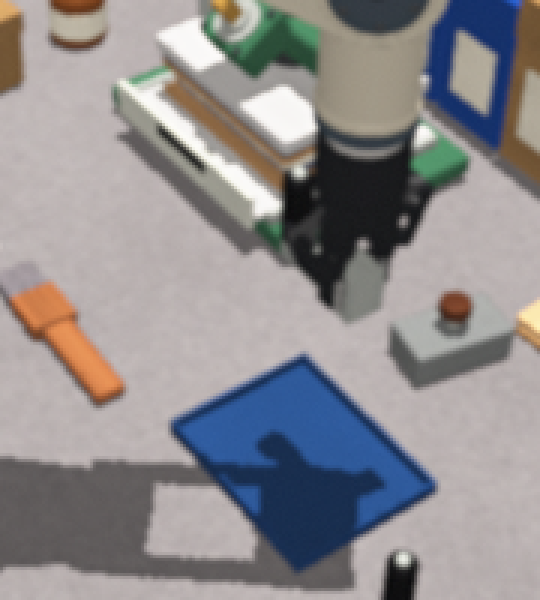

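The crank is held (hub at crop (360,290)) and the tray is empty. Move to the outer approach point.

Emit:
{"op": "play_rows", "data": {"rows": [[255,[0,0,-6],[0,0,0]],[255,[43.3,8.7,-8.4],[-0.6,0.025,-0.056]],[255,[43.3,8.7,-8.4],[-0.6,0.025,-0.056]],[255,[43.3,8.7,-8.4],[-0.6,0.025,-0.056]],[255,[43.3,8.7,-8.4],[-0.6,0.025,-0.056]],[255,[43.3,8.7,-8.4],[-0.6,0.025,-0.056]],[255,[43.3,8.7,-8.4],[-0.6,0.025,-0.056]],[255,[43.3,8.7,-8.4],[-0.6,0.025,-0.056]],[255,[43.3,8.7,-8.4],[-0.6,0.025,-0.056]],[255,[43.3,8.7,-8.4],[-0.6,0.025,-0.056]],[255,[43.3,8.7,-8.4],[-0.6,0.025,-0.056]],[255,[43.3,8.7,-8.4],[-0.6,0.025,-0.056]]]}}

```text
clock: 9.93
eef_pos: [586.4, 19.6, 312.2]
tcp_rot: [2.545, -0.007, 1.579]
contact_force: [0.1, -0.8, -4.2]
opening: 0.411
```

Run:
```python
from h import *
s=readout.sense();print(cur()[0], s['tcp_rot'],s['contact_force'],s['qvel']);plan([633,15,260.6],Rt(35,.4))
```

```text
[586.41806014  19.63234978 312.16586467] [ 2.54467803 -0.00681154  1.57908766] [ 0.12640558 -0.75579073 -4.18148715] [ 0.8855584   0.13193513 -0.19885497 -0.988282    0.06435961  1.55679716]
shift cm [-0.54  0.95  6.88] rot [-0.014 -0.006 -0.003] | |d| 70 mm 1 deg t 9.93 q [ 0.04 -0.05  2.06 -0.02  0.53  0.05]
```

Emit:
{"op": "play_rows", "data": {"rows": [[255,[-0.3,0.9,3],[0,0,0]],[255,[-0.3,0.9,3],[0,0,0]],[255,[-0.3,0.9,3],[0,0,0]],[255,[-0.3,0.9,3],[0,0,0]]]}}

```text
clock: 10.27
eef_pos: [610.5, 14.1, 292.2]
tcp_rot: [2.546, -0.007, 1.578]
contact_force: [-0.6, 0.5, -3.7]
opening: 0.409
```

Run:
```python
from h import *
s=readout.sense();print(cur()[0], s['tcp_rot'],s['contact_force'],s['qvel']);plan([633,15,260.6],Rt(35,.4))
q,e=shot('side','side5');p,d=shot('top','top5')
cv2.imwrite('pics/c5.png',cv2.resize(q[120:230,250:380,::-1],None,fx=5,fy=5,interpolation=3))
cv2.imwrite('pics/c5t.png',cv2.resize(p[120:260,185:335,::-1],None,fx=4,fy=4,interpolation=3))
```

```text
[610.48811081  14.12554724 292.21737404] [ 2.54602992 -0.00656709  1.57819279] [-0.60146842  0.53451506 -3.72540593] [-0.01380257 -0.0252019  -0.01127591  0.00216025 -0.00151562  0.0018075 ]
shift cm [0.05 0.09 3.88] rot [-0.015 -0.006 -0.003] | |d| 39 mm 1 deg t 10.27 q [ 0.02  0.02  2.05 -0.01  0.48  0.02]
```

View pics/c5.png

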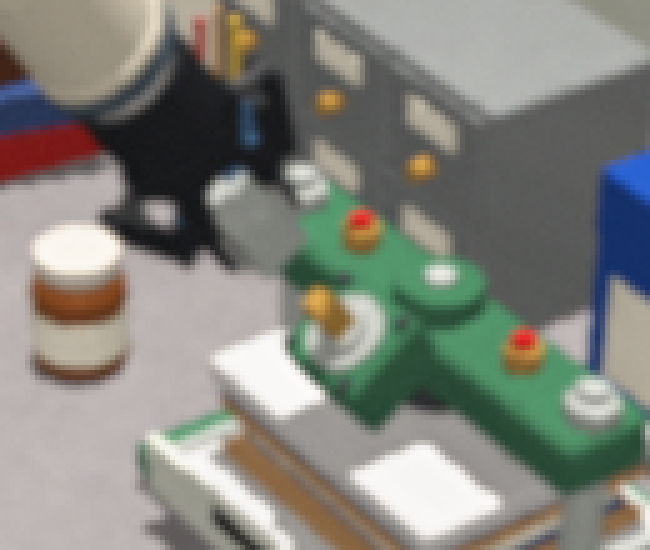

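View pics/c5t.png

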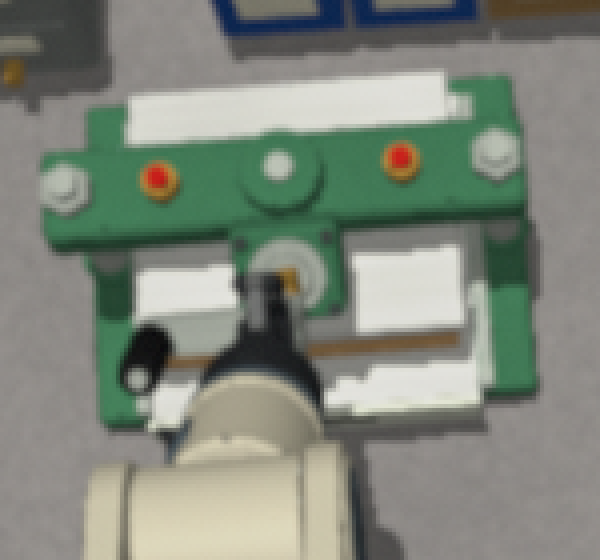

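```bash
python3 - <<'E'
from h import *
np.set_printoptions(precision=1,suppress=True)
p,R=cur()
for hx in(0,2,4):
    cap=p+R.apply([hx+80,0,-78.1]); print(hx,'cap top',np.array(proj('top',cap)), 'hub -y face corners side', [np.round((np.array(proj('side',p+R.apply([hx-18,y,-14.4+z])))-[250,120])*5).tolist() for y,z in((-18,-22),(18,-22),(18,22),(-18,22))])
    
print('obs cap',185+138/4,120+377/4)
E
python3 - <<'E'
import sys; sys.path.insert(0,'.')
import os; os.chdir('.')
from h import *
q,_=load('side5'); cv2.imwrite('pics/c5b.png',cv2.resize(q[140:185,280:330,::-1],None,fx=14,fy=13,interpolation=2))
E
```

```text
0 cap top [220.1 214.2] hub -y face corners side [[232.0, 239.0], [274.0, 195.0], [307.0, 234.0], [266.0, 278.0]]
2 cap top [219.3 214.3] hub -y face corners side [[230.0, 238.0], [272.0, 193.0], [306.0, 233.0], [265.0, 277.0]]
4 cap top [218.5 214.4] hub -y face corners side [[229.0, 236.0], [270.0, 192.0], [304.0, 231.0], [263.0, 275.0]]
obs cap 219.5 214.25
```

View pics/c5b.png

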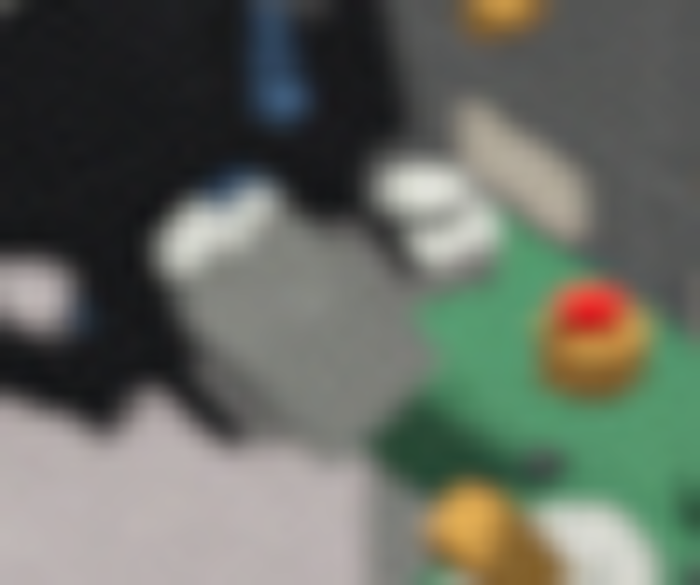

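Run:
```python
from h import *
np.set_printoptions(precision=0,suppress=True)
q,e=load('side5'); Q=cloud('side',e); p,R=cur()
for v in range(152,178,3):
    print(v,[ (u,*np.round(R.inv().apply(Q[v,u]-p)).astype(int).tolist(),q[v,u].tolist()) for u in range(290,314,4) if Q[v,u,0]==Q[v,u,0]])
```

```text
152 [(290, -8, -1, -90, [26, 27, 28]), (298, -18, 16, -76, [32, 35, 41]), (302, -19, 24, -66, [23, 24, 26]), (306, 421, 110, 392, [65, 65, 65]), (310, 384, 116, 372, [144, 145, 140])]
155 [(290, -11, -7, -84, [23, 25, 26]), (294, 395, 61, 329, [114, 122, 125]), (298, 15, 15, -35, [171, 175, 172]), (302, -7, 21, -45, [27, 28, 29]), (306, -7, 30, -33, [83, 85, 82]), (310, 145, 66, 136, [207, 209, 200])]
158 [(290, -21, -14, -86, [54, 55, 54]), (294, 15, 0, -39, [207, 209, 201]), (298, 9, 8, -32, [144, 146, 140]), (302, -11, 14, -40, [116, 118, 113]), (306, -8, 24, -26, [82, 81, 80]), (310, 138, 58, 139, [188, 189, 181])]
161 [(290, -18, -19, -75, [36, 36, 35]), (294, 11, -6, -34, [135, 137, 130]), (298, 0, 1, -33, [129, 130, 125]), (302, -17, 8, -38, [131, 133, 127]), (306, -13, 17, -22, [122, 123, 118]), (310, 135, 51, 145, [116, 116, 112])]
164 [(290, -14, -24, -62, [23, 23, 25]), (294, -3, -14, -40, [125, 125, 120]), (298, -9, -6, -34, [133, 134, 128]), (302, -17, 2, -29, [130, 132, 127]), (306, -16, 11, -16, [124, 126, 120]), (310, 134, 45, 155, [97, 145, 113])]
167 [(290, -9, -30,
[... 186 characters left out ...]
, [116, 130, 118])]
170 [(290, 387, 9, 362, [115, 110, 109]), (294, -8, -26, -27, [51, 51, 51]), (298, -22, -19, -29, [102, 102, 99]), (302, -14, -9, -9, [125, 128, 123]), (306, -14, 0, 4, [125, 127, 121]), (310, 104, 27, 143, [71, 109, 84])]
173 [(290, 374, -1, 360, [181, 172, 172]), (294, -3, -32, -14, [132, 125, 125]), (298, -12, -24, -10, [118, 116, 113]), (302, -14, -15, 0, [122, 123, 118]), (306, 123, 13, 159, [89, 101, 91]), (310, 100, 20, 149, [41, 73, 53])]
176 [(290, 357, -10, 354, [186, 178, 177]), (294, 348, 0, 361, [186, 177, 178]), (298, 337, 11, 366, [183, 175, 174]), (302, 324, 21, 368, [177, 170, 169]), (306, 151, 10, 199, [136, 135, 131]), (310, 105, 14, 164, [40, 72, 53])]
```

The hub sits straight in the fingers: its −y face is at tool x≈−17 and its top at tool z≈−36. The shaft tip at crop (318,300) lies ahead of it. Advance along the shaft axis.

Run:
```python
from h import *
plan([636,16,256.2],Rt(35,.4))
```

```text
shift cm [ 0.2  -0.08  4.53] rot [-0.012 -0.005 -0.004] | |d| 45 mm 1 deg t 10.37 q [ 0.02  0.02  2.04 -0.01  0.48  0.02]
```

Emit:
{"op": "play_rows", "data": {"rows": [[255,[0.2,-0.1,1.5],[-0.012,-0.005,0]],[255,[0.2,-0.1,3],[-0.012,-0.005,0]],[255,[0.2,-0.1,4],[-0.012,-0.005,0]],[255,[0.2,-0.1,4.5],[-0.012,-0.005,0]],[255,[0.2,-0.1,4.5],[-0.012,-0.005,0]],[255,[0.2,-0.1,4.5],[-0.012,-0.005,0]]]}}

```text
clock: 10.87
eef_pos: [636.6, 16.3, 257.4]
tcp_rot: [2.529, -0.003, 1.575]
contact_force: [0.8, -0.2, -4.0]
opening: 0.41
```

Run:
```python
from h import *
plan([638,16,253.3],Rt(35,.4));s=readout.sense();print(cur()[0],s['contact_force'])
q,e=shot('side','side6');p,d=shot('top','top6')
cv2.imwrite('pics/c6.png',np.hstack([cv2.resize(q[140:205,280:345,::-1],(400,400),interpolation=3),cv2.resize(p[160:220,225:285,::-1],(400,400),interpolation=3)]))
```

```text
shift cm [-0.04 -0.12  0.41] rot [ 0.001 -0.    -0.004] | |d| 4 mm 0 deg t 10.87 q [ 0.03  0.11  2.05 -0.04  0.38  0.06]
[636.59140275  16.33985657 257.36226936] [ 0.77440396 -0.19136945 -4.03763747]
```

View pics/c6.png

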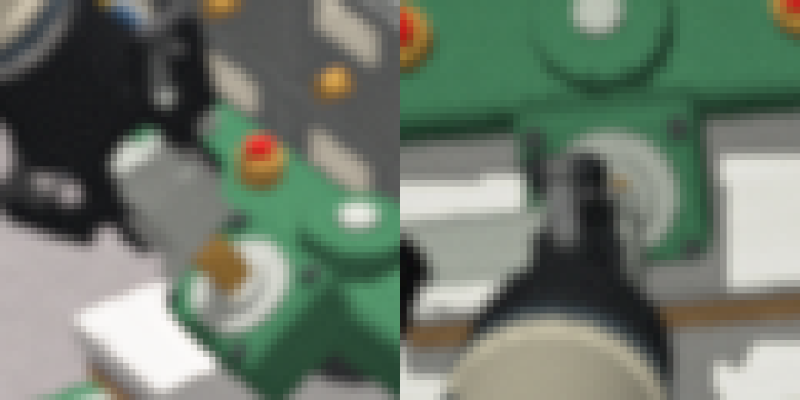

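The side view shows the hub's axis line passing through the visible shaft (crop (222,265)), so they are aligned. Insert.

Emit:
{"op": "play_rows", "data": {"rows": [[255,[0,-0.1,0.5],[0,0,0]],[255,[0,-0.1,1.0],[0,0,0]],[255,[0,-0.1,1.4],[0,0,0]],[255,[0,-0.1,1.4],[0,0,0]]]}}

```text
clock: 11.3
eef_pos: [643.9, 16.8, 244.3]
tcp_rot: [2.53, -0.003, 1.576]
contact_force: [-0.6, -0.2, -3.1]
opening: 0.41
```

Emit:
{"op": "play_rows", "data": {"rows": [[255,[0,0,0.4],[0,0,0]],[255,[0,0,0.8],[0,0,0]],[255,[0,0,1.2],[0,0,0]],[255,[0,0,1.2],[0,0,0]]]}}

```text
clock: 11.63
eef_pos: [649.7, 16.1, 234.8]
tcp_rot: [2.531, -0.001, 1.575]
contact_force: [-3.7, -10.0, -4.5]
opening: 0.407
```

Emit:
{"op": "play_rows", "data": {"rows": [[255,[-0.2,0,0],[0,0,0]],[255,[-0.2,0,0],[0,0,0]]]}}

```text
clock: 11.8
eef_pos: [649.8, 14.8, 234.3]
tcp_rot: [2.532, -0.003, 1.575]
contact_force: [-4.6, 0.8, -4.0]
opening: 0.409
```

Emit:
{"op": "play_rows", "data": {"rows": [[255,[-0.05,0,0.4],[0,0,0]],[255,[-0.05,0,0.8],[0,0,0]],[255,[-0.05,0,1.0],[0,0,0]],[255,[-0.05,0,1.0],[0,0,0]]]}}

```text
clock: 12.13
eef_pos: [655.6, 14.9, 225.6]
tcp_rot: [2.532, -0.003, 1.576]
contact_force: [-2.6, 4.3, -8.2]
opening: 0.407
```

Emit:
{"op": "play_rows", "data": {"rows": [[255,[0.03,0,0.4],[0,0,0]],[255,[0.03,0,0.8],[0,0,0]],[255,[0.03,0,1.0],[0,0,0]],[255,[0.03,0,1.0],[0,0,0]]]}}

```text
clock: 12.47
eef_pos: [661.4, 15.1, 217.3]
tcp_rot: [2.532, -0.003, 1.576]
contact_force: [-1.5, 2.0, -9.9]
opening: 0.409
```

Emit:
{"op": "play_rows", "data": {"rows": [[255,[0.02,0,0.25],[0,0,0]],[255,[0.02,0,0.4],[0,0,0]],[255,[0.02,0,0.4],[0,0,0]]]}}

```text
clock: 12.72
eef_pos: [663.4, 15.1, 214.6]
tcp_rot: [2.532, -0.003, 1.576]
contact_force: [-7.2, 0.9, -3.6]
opening: 0.404
```

Emit:
{"op": "play_rows", "data": {"rows": [[255,[0,0,0.2],[0,0,0]],[255,[0,0,0.3],[0,0,0]],[255,[0,0,0.3],[0,0,0]]]}}

```text
clock: 12.97
eef_pos: [663.6, 15.1, 214.3]
tcp_rot: [2.532, -0.003, 1.576]
contact_force: [-43.8, 0.9, 34.0]
opening: 0.413
```

Emit:
{"op": "play_rows", "data": {"rows": [[255,[0,0,-0.35],[0,0,0]],[255,[0,0,-0.35],[0,0,0]]]}}

```text
clock: 13.13
eef_pos: [662.6, 15.1, 215.6]
tcp_rot: [2.532, -0.003, 1.576]
contact_force: [-8.2, 1.1, -2.6]
opening: 0.411
```

Run:
```python
from h import *
from scipy.optimize import least_squares
s=readout.sense(); print(s['eef_pos'],np.round(s['qpos'],3),s['contact_force'])
# r,z,tilt, q2,q3,q5
D=[(math.hypot(142.3,608.2),230.6,0,.3536,1.634,1.1552),(472.4,141.8,.2095,.14,2.18,.61),(485.7,49.1,.2065,.34,2.21,.38),(558,50,.2095,.42,2.07,.45),(446,187.7,.2165,.02,2.19,.72),
(math.hypot(477,404),11.9,0.0,.62,1.77,.75),(math.hypot(480.5,413),238,.008,.35,1.62,1.16),(610.5,292.2,.5955,.02,2.05,.48),(636.6,257.4,.612,.11,2.05,.38),(s['eef_pos'][0],s['eef_pos'][2],math.pi-s['tcp_rot'][0],*s['qpos'][[1,2]],s['qpos'][4])]
def fk(k,q2,q3,q5):
    r0,z0,a,b,o,L=k
    A=q2; B=q2+q3  # from vertical
    T=q2+q3+q5
    return r0+a*math.sin(A)+b*math.sin(B)+o*math.cos(B)+L*math.sin(T), z0+a*math.cos(A)+b*math.cos(B)-o*math.sin(B)+L*math.cos(T)
f=lambda k:[v for d in D for v in np.subtract(fk(k,*d[3:]),d[:2])]
R=least_squares(f,[50,300,400,400,0,250]); print(np.round(R.x),np.round(np.abs(R.fun).max(),1))
k=R.x
np.save('k.npy',k)
def ik(r,z,t):
    g=lambda q:[*np.subtract(fk(k,q[0],q[1],math.pi-t-q[0]-q[1]),(r,z))]
    q=least_squares(g,[.1,2]).x; return np.round([*q,math.pi-t-q.sum()],2)
S=s['eef_pos']
for dy in(-80,-60,0,80):
    for out in(29,):
        t=math.radians(35); print(dy,out,ik(S[0]+dy*math.cos(t)-out*math.sin(t),S[2]+dy*math.sin(t)+out*math.cos(t),t), 'tilt25', ik(S[0]+dy*math.cos(t)-out*math.sin(t),S[2]+dy*math.sin(t)+out*math.cos(t),t-.17))
print(ik(S[0]-100*.574,S[2]+82,t))
```

```text
[662.63618882  15.09366816 215.59346385] [ 0.026  0.206  2.037 -0.034  0.289  0.051] [-8.15554977  1.11222974 -2.63339691]
[ -4. 298. 574. 498.  60. 347.] 4.2
-80 29 [0.12 2.22 0.19] tilt25 [0.15 2.1  0.46]
-60 29 [0.12 2.18 0.23] tilt25 [0.15 2.05 0.49]
0 29 [0.14 2.05 0.33] tilt25 [0.18 1.93 0.59]
80 29 [0.19 1.88 0.46] tilt25 [0.24 1.75 0.72]
[-0.    2.07  0.47]
```

Emit:
{"op": "play_rows", "data": {"rows": [[255,[0,0,0.2],[0,0,0]],[255,[0,0,0.25],[0,0,0]],[0,[0,0,0.25],[0,0,0]],[0,[0,0,0.25],[0,0,0]],[0,[0,0,0.2],[0,0,0]],[0,[0,0,0.2],[0,0,0]],[0,[0,0,-3],[0,0,0]],[0,[0,0,-6],[0,0,0]],[0,[0,0,-9.5],[0,0,0]],[0,[0,0,-9.5],[0,0,0]],[0,[0,0,-9.5],[0,0,0]]]}}

```text
clock: 14.05
eef_pos: [610.6, 14.5, 296.7]
tcp_rot: [2.524, -0.003, 1.575]
contact_force: [-0.4, -0.4, -0.0]
opening: 1.0
```

Run:
```python
from h import *
s=readout.sense(); print(s['eef_pos'],np.round(s['qpos'],3),s['contact_force'],s['tcp_rot'])
q,e=shot('side','side7');p,d=shot('top','top7')
cv2.imwrite('pics/c7.png',np.hstack([cv2.resize(q[130:230,265:365,::-1],(400,400),interpolation=3),cv2.resize(p[150:250,200:300,::-1],(400,400),interpolation=3)]))
```

```text
[610.56126867  14.52305567 296.71681601] [ 0.028  0.009  2.056 -0.025  0.459  0.043] [-0.36726865 -0.40369569 -0.043422  ] [ 2.52407016 -0.00273422  1.57541959]
```

View pics/c7.png

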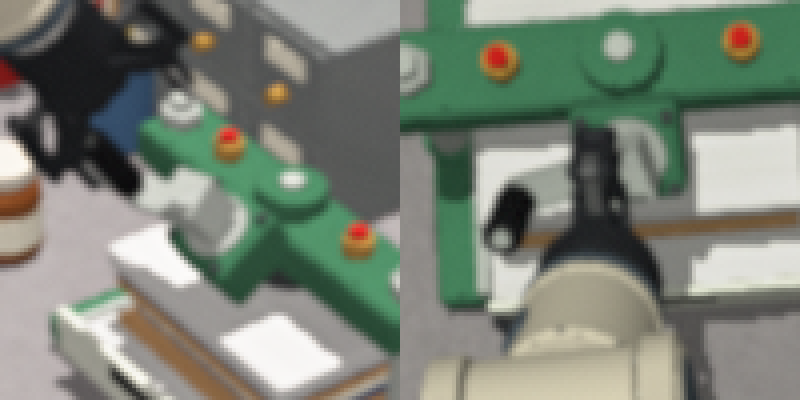

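Run:
```python
from h import *
np.set_printoptions(precision=2,suppress=True)
S=np.array([656,17,227]); R=Rt(35,.4).as_matrix(); 
for a in range(-40,20,5):
    c=S+R@[80*math.cos(math.radians(a)),80*math.sin(math.radians(a)),-63.7]; g=S+R@[80*math.cos(math.radians(a)),80*math.sin(math.radians(a)),8]
    print(a,np.array(proj('top',c)),np.array(proj('top',g)),(np.array(proj('side',c))-[265,130])*4,(np.array(proj('side',g))-[265,130])*4)
print('obs cap',200+103/4-.4,150+238/4-.4)
p,d=load('top7'); cv2.imwrite('pics/c7b.png',cv2.resize(p[175:220,215:265,::-1],None,fx=14,fy=13,interpolation=2))
```

```text
-40 [233.48 220.04] [236.3 210.6] [ 67.67 173.72] [112.05 219.93]
-35 [231.61 218.23] [234.52 208.86] [ 69.48 165.99] [113.75 212.38]
-30 [229.91 216.28] [232.9  206.98] [ 71.95 158.25] [116.08 204.81]
-25 [228.38 214.2 ] [231.44 204.98] [ 75.05 150.54] [119.02 197.3 ]
-20 [227.04 212.01] [230.17 202.87] [ 78.75 142.92] [122.57 189.87]
-15 [225.9  209.72] [229.09 200.66] [ 83.03 135.44] [126.68 182.6 ]
-10 [224.98 207.35] [228.21 198.38] [ 87.86 128.16] [131.33 175.52]
-5 [224.27 204.91] [227.54 196.03] [ 93.2  121.13] [136.49 168.69]
0 [223.78 202.42] [227.08 193.64] [ 99.02 114.38] [142.12 162.15]
5 [223.53 199.91] [226.85 191.23] [105.27 107.98] [148.17 155.96]
10 [223.51 197.39] [226.83 188.8 ] [111.91 101.97] [154.61 150.14]
15 [223.73 194.88] [227.04 186.39] [118.9   96.38] [161.4  144.75]
obs cap 225.35 209.1
```

View pics/c7b.png

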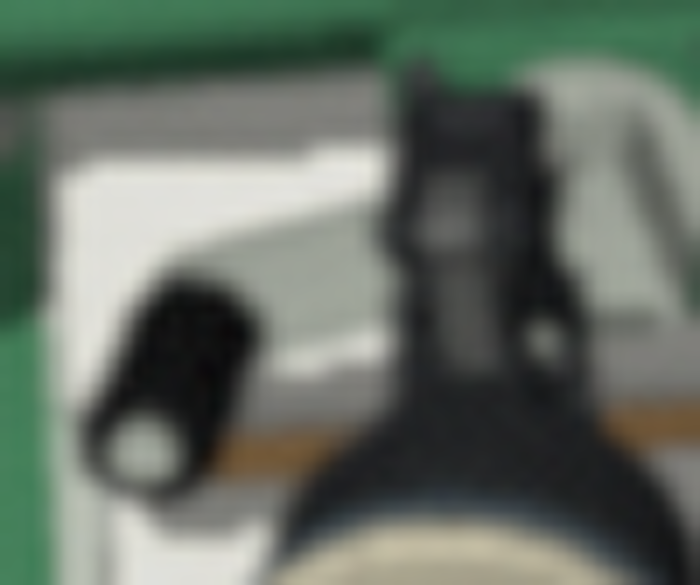

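```bash
cat >> h.py <<'E'
B=np.array([663.6,17,214.3]); R35=Rt(35,.4)
def at(phi,out,rad=80):
    a=math.radians(phi); return B+R35.apply([rad*math.cos(a),rad*math.sin(a),-out])
E
python3 - <<'E'
from h import *
plan(at(-13.5,95),R35); plan(at(-13.5,30),R35); print(cur()[0])
E
```

```text
shift cm [ 7.98 -2.07  0.09] rot [ 0.002 -0.001 -0.003] | |d| 82 mm 0 deg t 14.15 q [ 0.03  0.01  2.06 -0.02  0.46  0.04]
shift cm [ 7.98 -2.08  6.59] rot [ 0.002 -0.001 -0.003] | |d| 106 mm 0 deg t 14.15 q [ 0.03  0.01  2.06 -0.02  0.46  0.04]
[610.00934509  14.51759812 293.82919571]
```

Emit:
{"op": "play_rows", "data": {"rows": [[0,[3,-1,0],[0,0,0]],[0,[6,-1.6,0],[0,0,0]],[0,[8,-2.1,0],[0,0,0]],[0,[8,-2.1,0],[0,0,0]],[0,[8,-2.1,0],[0,0,0]],[0,[8,-2.1,0],[0,0,0]]]}}

```text
clock: 14.65
eef_pos: [592.2, 94.5, 280.9]
tcp_rot: [2.531, -0.002, 1.576]
contact_force: [0.4, 0.2, -0.7]
opening: 0.998
```

Run:
```python
from h import *
plan(at(-13.5,30),R35); s=readout.sense();print(cur()[0],np.round(s['qpos'],2))
q,e=shot('side','side8');p,d=shot('top','top8')
cv2.imwrite('pics/c8.png',np.hstack([cv2.resize(q[120:230,255:365,::-1],(400,400),interpolation=3),cv2.resize(p[150:250,190:290,::-1],(400,400),interpolation=3)]))
```

```text
shift cm [-0.02  0.11  6.52] rot [-0.    -0.001 -0.003] | |d| 65 mm 0 deg t 14.65 q [ 0.23  0.02  2.08 -0.28  0.46  0.44]
[592.24956177  94.46096949 280.91620357] [ 0.23  0.02  2.08 -0.28  0.46  0.44]
```

View pics/c8.png

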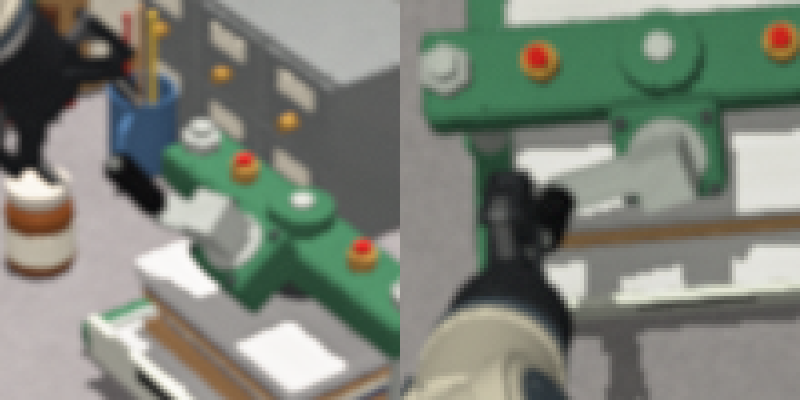

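Emit:
{"op": "play_rows", "data": {"rows": [[0,[0,0.1,1.5],[0,0,0]],[0,[0,0.1,3],[0,0,0]],[0,[0,0.1,3],[0,0,0]]]}}

```text
clock: 15.0
eef_pos: [610.5, 93.4, 256.0]
tcp_rot: [2.532, -0.002, 1.574]
contact_force: [0.4, -0.9, -0.1]
opening: 1.0
```

Run:
```python
from h import *
plan(at(-13.5,30),R35); s=readout.sense();print(cur()[0],np.round(s['qpos'],2))
print(proj('side',cur()[0]),proj('side',at(-13.5,30)))
q,e=shot('side','side9')
cv2.imwrite('pics/c9.png',cv2.resize(q[130:210,255:335,::-1],(640,560),interpolation=3))
```

```text
shift cm [0.1  0.05 3.43] rot [-0.001  0.001 -0.004] | |d| 34 mm 0 deg t 15.0 q [ 0.22  0.08  2.08 -0.31  0.4   0.46]
[610.50487335  93.4386677  256.01460106] [ 0.22  0.08  2.08 -0.31  0.4   0.46]
(np.float64(288.17060572565845), np.float64(166.19877915865555)) (np.float64(293.3344345340479), np.float64(171.62137529582537))
```

View pics/c9.png

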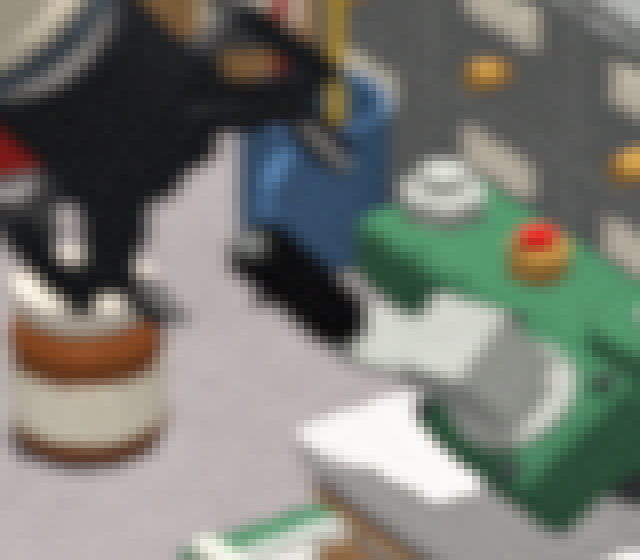

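Side view: grip (cap (245,245), foot (345,320)) lies between the two finger tips ((180,310), (345,160)). Advance and close.

Emit:
{"op": "play_rows", "data": {"rows": [[0,[0.1,0.05,1.5],[0,0,0]],[0,[0.1,0.05,3],[0,0,0]],[0,[0.1,0.05,3.4],[0,0,0]],[0,[0.1,0.05,3.4],[0,0,0]],[255,[0.1,0.05,3.4],[0,0,0]],[255,[0.1,0.05,3.4],[0,0,0]],[255,[0.1,0.05,3.4],[0,0,0]],[255,[0.1,0.05,3.4],[0,0,0]],[255,[0.1,0.05,3.4],[0,0,0]],[255,[0.1,0.05,3.4],[0,0,0]],[255,[0.1,0.05,3.4],[0,0,0]]], "squeeze": 45}}

```text
clock: 15.97
eef_pos: [630.2, 96.0, 230.9]
tcp_rot: [2.529, -0.003, 1.576]
contact_force: [-3.6, 1.5, 2.5]
opening: 0.312
```

Run:
```python
from h import *
s=readout.sense();print(cur()[0],s['opening']*85,s['contact_force'])
d=R35.inv().apply(cur()[0]-B); print(d,np.hypot(d[0],d[1]),math.degrees(math.atan2(d[1],d[0])))
```

```text
[630.22406118  95.96007884 230.90095164] 26.500202813083547 [-3.61971539  1.49648332  2.50472856]
[ 79.19116076 -17.36583749 -32.42571023] 81.07288235686026 -12.3686161838988
```

```bash
cat >> h.py <<'E'
def arc(phi0,step=15,n=12,rad=8.0):
    a=math.radians(phi0); print('[0..]',[[round(rad*(math.cos(a+math.radians(step*k))-math.cos(a)),1),round(rad*(math.sin(a+math.radians(step*k))-math.sin(a)),1)] for k in range(1,n+1)])
E
python3 -c "
from h import *
arc(-12,15)"
```

```text
[0..] [[0.2, 2.1], [-0.2, 4.1], [-1.1, 6.0], [-2.5, 7.6], [-4.2, 8.8], [-6.2, 9.5], [-8.2, 9.7], [-10.3, 9.3], [-12.2, 8.4], [-13.8, 7.0], [-15.0, 5.3], [-15.7, 3.3]]
```

Emit:
{"op": "play_rows", "data": {"rows": [[255,[0.1,1.0,0],[0,0,0]],[255,[0.2,2.1,0],[0,0,0]],[255,[0.1,3.1,0],[0,0,0]],[255,[-0.2,4.1,0],[0,0,0]]]}}

```text
clock: 16.3
eef_pos: [663.2, 94.5, 253.8]
tcp_rot: [2.531, -0.003, 1.576]
contact_force: [-7.2, 5.2, 5.8]
opening: 0.316
```

Run:
```python
from h import *
s=readout.sense();print(cur()[0],s['opening']*85,s['contact_force'],np.round(s['qpos'],2))
d=R35.inv().apply(cur()[0]-B); print(d,np.hypot(d[0],d[1]),math.degrees(math.atan2(d[1],d[0])))
arc(18)
```

```text
[663.21205386  94.49922136 253.8187887 ] 26.89502930330254 [-7.16071034  5.2399661   5.77763436] [ 0.19  0.17  1.98 -0.27  0.4   0.41]
[ 77.50004111  22.79246272 -32.28407881] 80.78213124981887 16.38840602393771
[0..] [[-0.9, 1.9], [-2.3, 3.5], [-4.0, 4.7], [-5.9, 5.4], [-8.0, 5.5], [-10.1, 5.1], [-12.0, 4.2], [-13.6, 2.9], [-14.7, 1.2], [-15.4, -0.8], [-15.6, -2.9], [-15.2, -4.9]]
```

Emit:
{"op": "play_rows", "data": {"rows": [[255,[-0.9,1.9,0],[0,0,0]],[255,[-2.3,3.5,0],[0,0,0]],[255,[-4.0,4.7,0],[0,0,0]],[255,[-5.9,5.4,0],[0,0,0]],[255,[-8.0,5.5,0],[0,0,0]],[255,[-10.1,5.1,0],[0,0,0]],[255,[-12.0,4.2,0],[0,0,0]],[255,[-13.6,2.9,0],[0,0,0]],[255,[-14.7,1.2,0],[0,0,0]],[255,[-15.4,-0.8,0],[0,0,0]],[255,[-15.6,-2.9,0],[0,0,0]],[255,[-15.2,-4.9,0],[0,0,0]]]}}

```text
clock: 17.3
eef_pos: [625.8, -61.7, 228.2]
tcp_rot: [2.522, 0.001, 1.572]
contact_force: [-11.2, -14.6, 13.2]
opening: 0.314
```

Run:
```python
from h import *
s=readout.sense();print(cur()[0],s['opening']*85,s['contact_force'],np.round(s['qpos'],2),s['tcp_rot'])
d=R35.inv().apply(cur()[0]-B); print(d,np.hypot(d[0],d[1]),math.degrees(math.atan2(d[1],d[0])))
arc(198)
```

```text
[625.81334231 -61.74402564 228.22598923] 26.729811302886045 [-11.17967681 -14.60120292  13.19970447] [-0.15  0.14  2.1   0.29  0.31 -0.4 ] [2.52197363e+00 9.67525439e-04 1.57231369e+00]
[-78.47830821 -23.41495884 -33.39582447] 81.89691787813209 -163.3868866152938
[0..] [[0.9, -1.9], [2.3, -3.5], [4.0, -4.7], [5.9, -5.4], [8.0, -5.5], [10.1, -5.1], [12.0, -4.2], [13.6, -2.9], [14.7, -1.2], [15.4, 0.8], [15.6, 2.9], [15.2, 4.9]]
```

Emit:
{"op": "play_rows", "data": {"rows": [[255,[0.9,-1.9,0],[0,0,0]],[255,[2.2,-3.5,0],[0,0,0]],[255,[3.9,-4.7,0],[0,0,0]],[255,[5.8,-5.4,0],[0,0,0]],[255,[7.9,-5.5,0],[0,0,0]],[255,[10.0,-5.1,0],[0,0,0]],[255,[11.9,-4.2,0],[0,0,0]],[255,[13.5,-2.9,0],[0,0,0]],[255,[14.6,-1.2,0],[0,0,0]],[255,[15.3,0.8,0],[0,0,0]],[255,[15.5,2.9,0],[0,0,0]],[255,[15.1,4.9,0],[0,0,0]]]}}

```text
clock: 18.3
eef_pos: [660.0, 93.8, 251.5]
tcp_rot: [2.539, -0.002, 1.575]
contact_force: [-60.6, 33.1, 7.7]
opening: 0.317
```

Run:
```python
from h import *
s=readout.sense();print(cur()[0],s['opening']*85,s['contact_force'],np.round(s['qpos'],2),s['tcp_rot'])
d=R35.inv().apply(cur()[0]-B); print(d,np.hypot(d[0],d[1]),math.degrees(math.atan2(d[1],d[0])))
q,e=shot('side','side10')
cv2.imwrite('pics/c10.png',cv2.resize(q[130:230,265:395,::-1],(780,600),interpolation=3))
```

```text
[660.03463224  93.84476588 251.48415575] 26.980876763994676 [-60.55560151  33.07197673   7.72909681] [ 0.19  0.17  1.99 -0.27  0.41  0.4 ] [ 2.53939469e+00 -2.27143417e-03  1.57513206e+00]
[ 76.86778399  18.84690164 -32.19672984] 79.14456340517114 13.776351801760988
```

View pics/c10.png

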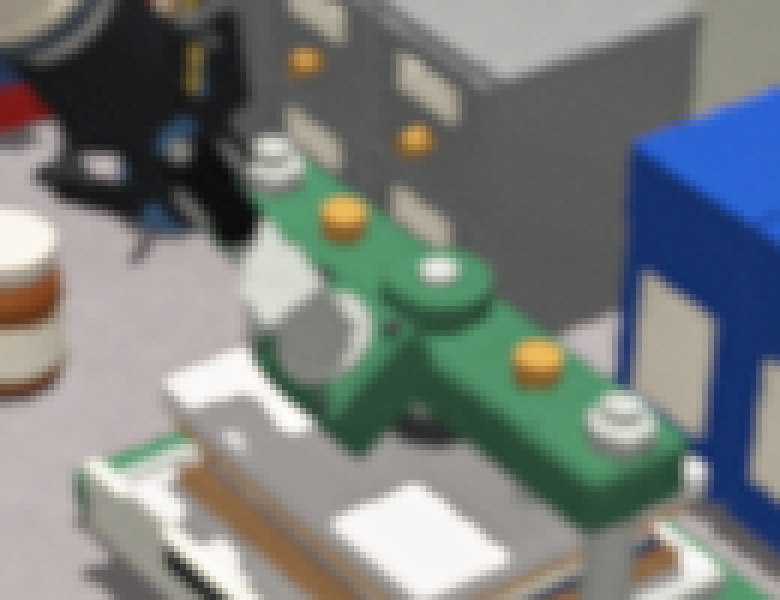

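The red rod tops have sunk into their brass bushings (crop (343,213) and (537,360) are now all brass), and the force has risen steeply. So the shaft is at its stop, after about one turn. Relieve the load.

Emit:
{"op": "play_rows", "data": {"rows": [[255,[0.0,-0.4,0],[0,0,0]],[255,[0.1,-0.7,0],[0,0,0]],[255,[0.1,-0.7,0],[0,0,0]]]}}

```text
clock: 18.6
eef_pos: [657.8, 94.7, 250.8]
tcp_rot: [2.528, -0.003, 1.576]
contact_force: [-10.2, 4.8, 10.2]
opening: 0.318
```

Run:
```python
from h import *
np.set_printoptions(precision=1,suppress=True)
s=readout.sense();print(cur()[0],s['opening']*85,s['contact_force'],s['wrist_torque'])
d=R35.inv().apply(cur()[0]-B); print(d,np.hypot(d[0],d[1]),math.degrees(math.atan2(d[1],d[0])))
q,e=shot('side','side11');p,dd=shot('top','top11')
cv2.imwrite('pics/c11.png',np.hstack([cv2.resize(q[150:210,305:365,::-1],(400,400),interpolation=3),cv2.resize(p[135:195,195:315,::-1],(400,400),interpolation=3)]))
P=cloud('top',dd)
for u,v in((284,158),(284,160),(223,163),(224,165),(300,160),(240,165)): print(P[v,u],p[v,u])
```

```text
[657.8  94.7 250.8] 26.98784368640056 [-10.2   4.8  10.2] [0.6 0.9 0.4]
[ 77.8  16.6 -33. ] 79.53820833619365 12.063382483870246
[755.6 -64.4 209.7] [191 146  62]
[749.1 -64.2 211.3] [196 151  64]
[752.3 106.6 212.3] [191 146  62]
[747.5 104.6 208.9] [194 150  64]
[ 751.1 -108.6  196.9] [ 64 123  86]
[749.8  62.  193.6] [ 67 123  87]
```

View pics/c11.png

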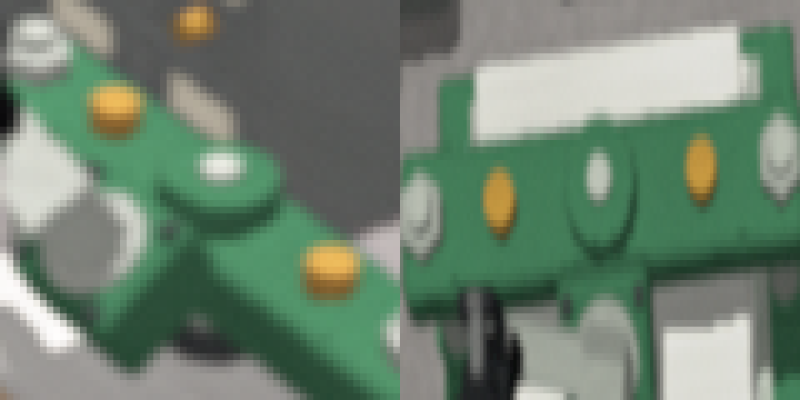

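Emit:
{"op": "play_rows", "data": {"rows": [[0,[0,0,0],[0,0,0]],[0,[0,0,0],[0,0,0]],[0,[0,0,0],[0,0,0]],[0,[0,0,-1],[0,0,0]],[0,[0,0,-3.5],[0,0,0]],[0,[0,0,-6.5],[0,0,0]],[0,[-1,0,-8],[0,0,0]],[0,[-8,-1.6,-9],[0,0,0]],[0,[-8,-1.6,-9],[0,0,0]],[0,[-8,-1.6,-9],[0,0,0]],[0,[-8,-1.6,-9],[0,0,0]]]}}

```text
clock: 19.62
eef_pos: [593.0, 11.8, 314.9]
tcp_rot: [2.529, -0.003, 1.572]
contact_force: [-0.5, 0.4, -0.1]
opening: 1.002
```

Run:
```python
from h import *
np.set_printoptions(precision=1,suppress=True)
s=readout.sense();print(cur()[0],s['contact_force'])
d=R35.inv().apply(cur()[0]-B); print(d)
q,e=shot('side','side12');p,dd=shot('top','top12')
cv2.imwrite('pics/c12.png',np.hstack([cv2.resize(q[130:210,275:355,::-1],(400,500),interpolation=3),cv2.resize(p[165:225,210:270,::-1],(400,500),interpolation=3)]))
```

```text
[593.   11.8 314.9] [-0.5  0.4 -0.1]
[  -4.7   -0.1 -123. ]
```

View pics/c12.png

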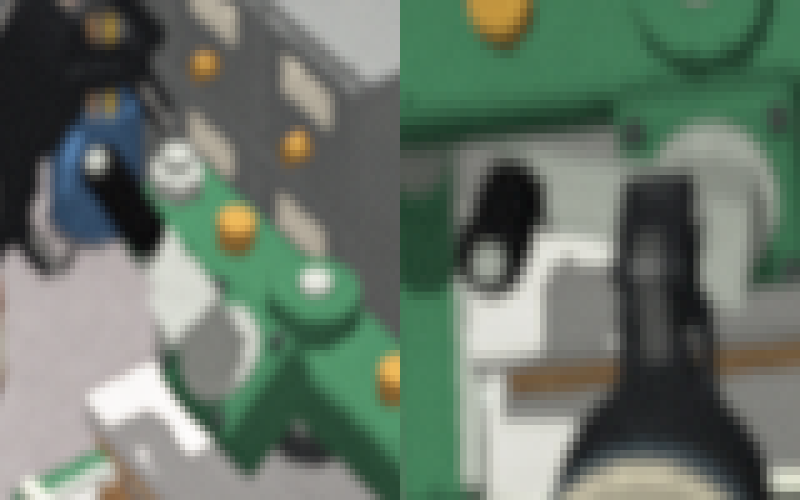

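Run:
```python
from h import *
R=R35*Ro.from_euler('z',11,degrees=True)
plan(at(0,60,0),R);plan(at(0,1.5,0),R)
```

```text
shift cm [ 0.31 -0.05  6.24] rot [ 0.002 -0.001  0.188] | |d| 62 mm 11 deg t 19.72 q [ 0.03 -0.04  2.06 -0.02  0.51  0.04]
shift cm [ 0.3  -0.06 12.09] rot [ 0.002 -0.001  0.188] | |d| 121 mm 11 deg t 19.72 q [ 0.03 -0.04  2.06 -0.02  0.51  0.04]
```

Emit:
{"op": "play_rows", "data": {"rows": [[0,[0.3,0,3],[0,0,0.1]],[0,[0.3,-0.05,6],[0,0,0.188]],[0,[0.3,-0.05,8.5],[0,0,0.188]],[0,[0.3,-0.05,11],[0,0,0.188]],[0,[0.3,-0.05,12.1],[0,0,0.188]],[0,[0.3,-0.05,12.1],[0,0,0.188]],[0,[0.3,-0.05,12.1],[0,0,0.188]]], "squeeze": 90}}

```text
clock: 20.3
eef_pos: [662.5, 17.8, 214.6]
tcp_rot: [2.539, -0.11, 1.422]
contact_force: [-0.1, -0.5, 0.5]
opening: 1.001
```

Run:
```python
from h import *
s=readout.sense();print(cur()[0],s['contact_force'], R35.inv().apply(cur()[0]-B), (R35.inv()*cur()[1]).as_rotvec())
```

```text
[662.51736248  17.77616516 214.59957755] [-0.10639547 -0.5451228   0.52219633] [ 0.78370442 -0.71055383 -0.86325181] [-2.41842604e-05  1.38789344e-03  1.90459461e-01]
```

Emit:
{"op": "play_rows", "data": {"rows": [[255,[0,0,0],[0,0,0]],[255,[0,0,0],[0,0,0]],[255,[0,0,0],[0,0,0]],[255,[0,0,0],[0,0,0]],[255,[0,0,0],[0,0,0]],[255,[0,0,0],[0,0,0]]], "squeeze": 90}}

```text
clock: 20.8
eef_pos: [662.5, 16.9, 216.2]
tcp_rot: [2.536, -0.108, 1.424]
contact_force: [-8.4, 0.7, 7.5]
opening: 0.407
```

Emit:
{"op": "play_rows", "data": {"rows": [[255,[0,0,-0.5],[0,0,0]],[255,[0,0,-1.0],[0,0,0]],[255,[0,0,-1.5],[0,0,0]],[255,[0,0,-1.5],[0,0,0]]]}}

```text
clock: 21.13
eef_pos: [655.4, 17.0, 226.2]
tcp_rot: [2.537, -0.109, 1.422]
contact_force: [21.9, 1.0, -22.0]
opening: 0.407
```

Emit:
{"op": "play_rows", "data": {"rows": [[255,[0,0,0],[0,0,-0.05]],[255,[0,0,0],[0,0,-0.05]]]}}

```text
clock: 21.3
eef_pos: [654.7, 17.0, 227.0]
tcp_rot: [2.533, -0.08, 1.465]
contact_force: [12.2, 1.4, -11.1]
opening: 0.406
```

Run:
```python
from h import *
s=readout.sense();print(cur()[0],s['contact_force'],s['wrist_torque'],s['opening'])
q,e=shot('side','side13')
cv2.imwrite('pics/c13.png',cv2.resize(q[140:210,280:350,::-1],(560,560),interpolation=3))
```

```text
[654.73650555  17.0199638  226.96273992] [ 12.15521587   1.38632594 -11.06410542] [ 0.13632358 -0.24774007  0.39401989] 0.4055104048094871
```

View pics/c13.png

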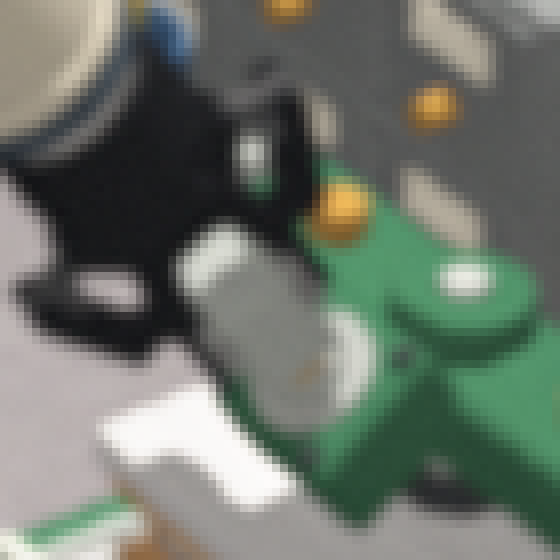

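The hub is coming off with the fingers (a brass sliver shows at (310,370)) and the friction has dropped. Continue lifting.

Emit:
{"op": "play_rows", "data": {"rows": [[255,[0,0,-0.6],[0,0,0]],[255,[0,0,-1.2],[0,0,0]],[255,[0,0,-1.8],[0,0,0]],[255,[0,0,-2.4],[0,0,0]],[255,[0,0,-3.0],[0,0,0]],[255,[0,0,-4.0],[0,0,0]],[255,[0,0,-7],[0,0,0]],[255,[0,0,-10],[0,0,0]],[255,[0,0,-10],[0,0,0]],[255,[0,0,-10],[0,0,0]]]}}

```text
clock: 22.18
eef_pos: [596.4, 16.4, 311.4]
tcp_rot: [2.53, -0.082, 1.463]
contact_force: [0.3, 0.0, -4.6]
opening: 0.407
```

Run:
```python
from h import *
s=readout.sense();print(cur()[0],s['contact_force'],s['wrist_torque'],s['opening'],np.round(s['qpos'],2))
q,e=shot('side','side14')
cv2.imwrite('pics/c14.png',cv2.resize(q[110:230,260:400,::-1],(700,600),interpolation=3))
plan([480,-395,240],Rt(0,-3))
```

```text
[596.42966197  16.38657306 311.43762879] [ 0.25157961  0.03630126 -4.63882694] [-0.1183959   0.67769504  0.0239349 ] 0.4068833048889343 [ 0.03 -0.03  2.06 -0.03  0.5   0.19]
shift cm [-42.58  -7.84  -1.18] rot [ 0.611 -0.062 -0.079] | |d| 433 mm 35 deg t 22.23 q [ 0.03 -0.03  2.06 -0.03  0.5   0.19]
```

View pics/c14.png

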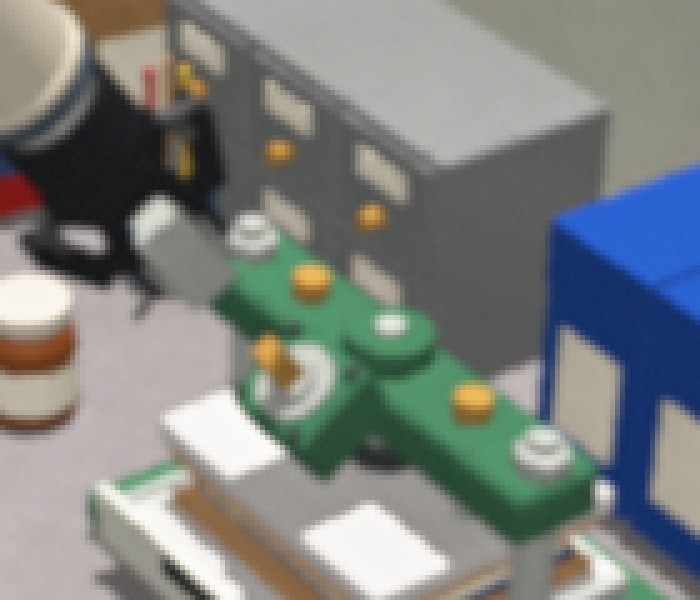

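Emit:
{"op": "play_rows", "data": {"rows": [[255,[-2,-1,-3],[0.1,0,0]],[255,[-42.5,-7.8,0],[0.61,-0.06,-0.08]],[255,[-42.5,-7.8,0],[0.61,-0.06,-0.08]],[255,[-42.5,-7.8,0],[0.61,-0.06,-0.08]],[255,[-42.5,-7.8,0],[0.61,-0.06,-0.08]],[255,[-42.5,-7.8,0],[0.61,-0.06,-0.08]],[255,[-42.5,-7.8,0],[0.61,-0.06,-0.08]],[255,[-42.5,-7.8,0],[0.61,-0.06,-0.08]],[255,[-42.5,-7.8,0],[0.61,-0.06,-0.08]],[255,[-42.5,-7.8,0],[0.61,-0.06,-0.08]],[255,[-42.5,-7.8,0],[0.61,-0.06,-0.08]],[255,[-42.5,-7.8,0],[0.61,-0.06,-0.08]]]}}

```text
clock: 23.23
eef_pos: [485.1, -399.9, 226.3]
tcp_rot: [-3.138, -0.001, 1.516]
contact_force: [-0.0, 0.0, -4.4]
opening: 0.404
```

Run:
```python
from h import *
s=readout.sense();print(cur()[0],s['tcp_rot'],s['contact_force']);plan([478,-410,80],Rt(0,-3))
```

```text
[ 485.14439046 -399.91619247  226.28378257] [-3.13812763e+00 -7.27487994e-04  1.51613342e+00] [-0.04420689  0.04942851 -4.37460553]
shift cm [-1.06 -0.61 14.63] rot [-0.003 -0.001 -0.002] | |d| 147 mm 0 deg t 23.23 q [-0.69  0.36  1.63 -0.    1.15 -0.64]
```

Emit:
{"op": "play_rows", "data": {"rows": [[255,[-1.0,-0.6,4],[0,0,0]],[255,[-1.0,-0.6,8],[0,0,0]],[255,[-1.0,-0.6,12],[0,0,0]],[255,[-1.0,-0.6,15],[0,0,0]],[255,[-1.0,-0.6,15],[0,0,0]],[255,[-1.0,-0.6,15],[0,0,0]]]}}

```text
clock: 23.73
eef_pos: [479.9, -402.7, 77.8]
tcp_rot: [-3.137, -0.005, 1.52]
contact_force: [0.5, 0.5, -2.9]
opening: 0.412
```

Run:
```python
from h import *
s=readout.sense();print(cur()[0],s['tcp_rot'],s['contact_force'])
plan([478,-410,18],Rt(0,-3))
q,e=shot('side','side15')
cv2.imwrite('pics/c15.png',cv2.resize(q[250:390,280:420,::-1],(560,560),interpolation=3))
```

```text
[ 479.86624084 -402.65613182   77.75393777] [-3.13744692 -0.0045877   1.51968827] [ 0.47584911  0.52600438 -2.9223023 ]
shift cm [-0.77 -0.12  5.97] rot [-0.004 -0.005  0.001] | |d| 60 mm 0 deg t 23.73 q [-0.7   0.53  1.74  0.    0.88 -0.65]
```

View pics/c15.png

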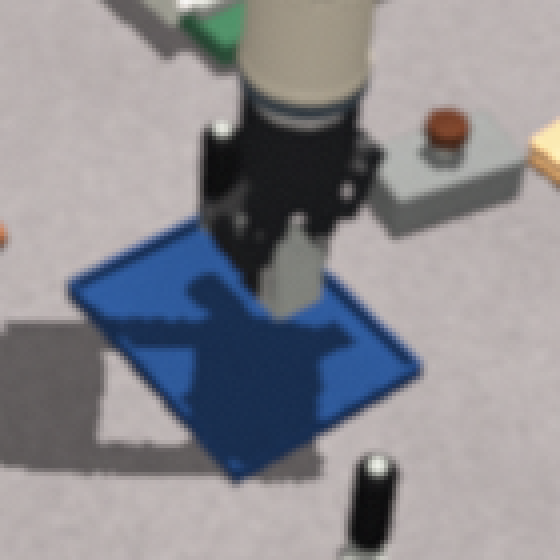

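Over the tray (hub at (290,280), grip at (218,150) above its near-left part). Lower gently.

Emit:
{"op": "play_rows", "data": {"rows": [[255,[-0.8,-0.1,2],[0,0,0]],[255,[-0.8,-0.1,4],[0,0,0]],[255,[-0.8,-0.1,5],[0,0,0]],[255,[-0.8,-0.1,5.6],[0,0,0]],[255,[-0.8,-0.1,5.6],[0,0,0]],[255,[-0.8,-0.1,5.6],[0,0,0]]]}}

```text
clock: 24.28
eef_pos: [480.2, -411.8, 25.2]
tcp_rot: [3.141, -0.001, 1.52]
contact_force: [-0.2, 0.4, -2.9]
opening: 0.407
```

Emit:
{"op": "play_rows", "data": {"rows": [[255,[0,0,0.5],[0,0,0]],[255,[0,0,0.9],[0,0,0]],[255,[0,0,0.9],[0,0,0]]]}}

```text
clock: 24.53
eef_pos: [479.9, -411.6, 15.1]
tcp_rot: [3.141, -0.001, 1.52]
contact_force: [0.9, -0.0, -2.1]
opening: 0.405
```

Emit:
{"op": "play_rows", "data": {"rows": [[255,[0,0,0.2],[0,0,0]],[255,[0,0,0.35],[0,0,0]],[255,[0,0,0.35],[0,0,0]]]}}

```text
clock: 24.78
eef_pos: [480.1, -412.1, 13.5]
tcp_rot: [3.141, -0.001, 1.52]
contact_force: [-4.5, 1.0, 14.7]
opening: 0.403
```

Touchdown. Open and retreat straight up, then clear.

Emit:
{"op": "play_rows", "data": {"rows": [[255,[0,0,-0.1],[0,0,0]],[0,[0,0,-0.1],[0,0,0]],[0,[0,0,-0.1],[0,0,0]],[0,[0,0,-0.1],[0,0,0]],[0,[0,0,-0.1],[0,0,0]],[0,[0,0,-3],[0,0,0]],[0,[0,0,-7],[0,0,0]],[0,[0,0,-11],[0,0,0]],[0,[0,0,-15],[0,0,0]],[0,[0,0,-19],[0,0,0]],[0,[0,0,-22],[0,0,0]],[0,[0,0,-22],[0,0,0]]]}}

```text
clock: 25.78
eef_pos: [482.2, -414.0, 238.9]
tcp_rot: [3.134, 0.005, 1.52]
contact_force: [0.2, -1.2, 0.7]
opening: 1.001
```

Emit:
{"op": "play_rows", "data": {"rows": [[0,[4,-4,-2],[0,0,0]],[0,[8,-8,-4],[0,0,0]],[0,[12,-12,-4],[0,0,0]],[0,[14,-14,-4],[0,0,0]],[0,[14,-14,-4],[0,0,0]],[0,[14,-14,-4],[0,0,0]]]}}

```text
clock: 26.28
eef_pos: [342.2, -260.4, 271.2]
tcp_rot: [-3.138, -0.004, 1.52]
contact_force: [-0.2, -0.9, 0.7]
opening: 1.0
```

Run:
```python
from h import *
s=readout.sense();print(cur()[0],s['contact_force'],s['qvel'])
p,d=shot('top','top16');shot('side','side16')
```

```text
[ 342.22449656 -260.35076509  271.15417026] [-0.19528225 -0.91207541  0.71449447] [-0.01209421  0.07868232 -0.10752113 -0.00770407 -0.05719094 -0.01749183]
```

View pics/top16.png

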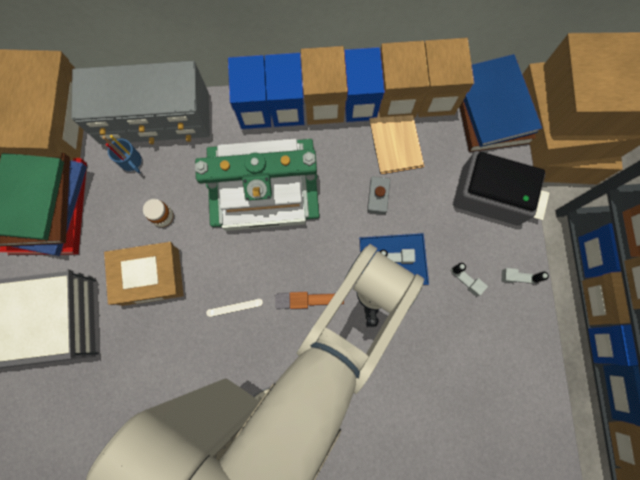

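View pics/side16.png

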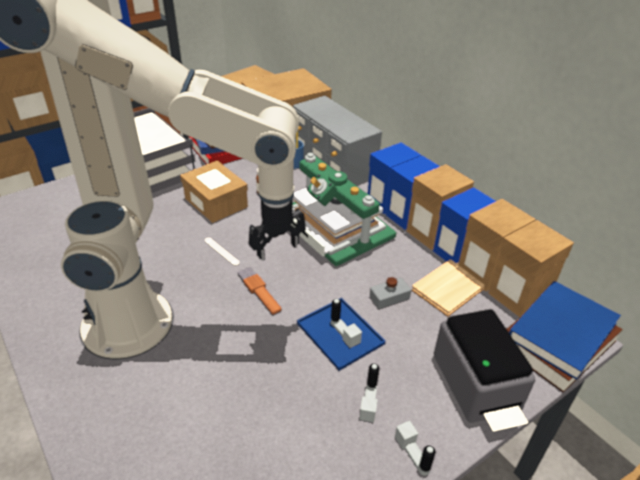

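Both views show the crank flat in the tray (hub (349,333), grip (336,310) in the side view). The bed is home, the rod tops are sunk in the bushings and the bystanders are at their starting pixels. Hand in.

Run:
```python
from h import *
a,_=load('side0');b,_=load('side16')
for n,(r0,r1,c0,c1) in dict(brush=(265,315,235,285),folder=(235,265,200,242),weight=(275,308,365,415),box=(180,220,180,235),cranks=(360,470,350,440)).items(): print(n,np.abs(a[r0:r1,c0:c1].astype(int)-b[r0:r1,c0:c1]).mean().round(1))
r.sign_off()
```

```text
brush 2.7
folder 2.7
weight 2.5
box 2.1
cranks 2.8
the job is handed in; nothing more can be done
```

The job is done and handed in at about 26 s of the 72 s allowed. The book is under pressure, and the crank is back flat in the tool tray.

- **Bed:** I pushed it past the ball until it hit its stop at about 20 N. The front plate then measured flush with the base front on both sides.
- **Crank:** I lifted it from the tray by its hub and fitted it down to the shoulder. It stopped within about 2 mm of the depth I had worked out.
- **Turning:** I turned it clockwise by the grip. The shaft reached its stop after only about one turn, so the platen had started part-way down. The force rose to about 70 N there, so I eased it off at once.
- **Putting it back:** Lifting the crank off took up to about 31 N against friction. I turned it back about 3° to free it, within the socket's play.

**Last checks:** the red rod tops are sunk inside their bushings, so the platen is past first touch on the felt. The bed is still home, and the gripper is open and clear of everything. The brush, folder, weight, card box and spare cranks match the first picture. I checked the jar only by eye.

**Not confirmed:** I had no direct reading of the platen or shaft, so "at the stop" rests on the force rise and the rods. No check I made failed or disagreed.

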